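# Gauge the groove blocks and set their depth markers

## Task

Measure the groove of every block on the table with the depth gauge, the longest block first and the shortest last: put the sprung probe into the groove, push gently but firmly until the gauge's foot sits flat on the block, and read the depth. Set each block's marker to its depth - pinch the lock tab in and hold it while you slide the marker to the notch with one line for 6 mm, two for 12 mm or three for 18 mm, then let it lock there. Leave the gauge upright on its stand and do not knock over the cups behind the blocks.

Things in the scene. Friction and masses are not known exactly. Their poses are not given: they have to be found in the camera images.
- gauge: depth gauge, loose, 0.25 kg: steel foot 64 x 44 x 10 mm (x, y, z), grey housing 44 x 26 mm (x, y) up to 66 mm, then a black head 50 x 28 mm to 74 mm. Grip the housing under the head across its 26 mm (y). Origin: centre of the foot's underside, z up. A sprung round probe, 7 mm thick, round-tipped, sticks 22 mm out of the middle of the underside when free
- probe (a joint): how far the probe is pushed in, m: 0 = free, 22 mm out. Takes 3 N plus 300 N/m (8 N at 16 mm), more than the gauge's weight. Foot flat over a groove: depth = 22 mm less this value. Dark pointers on the housing's narrow faces rise with it along white scales; their lines, 6 mm apart, mean from the bottom 22 (free), 16, 10 and 4 mm depth
- probe_tip (a point): the lowest point of the gauge's probe: 22 mm below the middle of the foot's underside when free
- stand: the gauge's fixed stand: dark plate 100 x 60 x 8 mm with two wooden cheeks with rubber tops, each 22 x 52 mm (x, y), centred at x = +-33 mm, tops 36 mm above its origin; the probe hangs in the 44 mm gap between. Origin: centre of its underside. The parked gauge's origin is 36 mm above the stand's, its x along the stand's x
- block_a: the longest groove block, 3 kg, unfastened, maybe absent: dark plate 240 x 56 x 8 mm from x = -140 to +100 mm; on its -x end a bright block 120 x 56 mm, flat top at 40 mm. Its groove, mouth centred at [-80, 0, 40] mm, is 108 mm long (x), 14 wide, closed at both ends, 6, 12 or 18 mm deep: find out which. On the +x part a rail with the marker. Origin: on the underside
- marker_a (a joint): place of block_a's marker on its rail, m, growing along the block's +x, away from the groove. Locking notches: 0 (unset), 0.024 (one engraved line: 6 mm deep), 0.048 (two lines: 12 mm), 0.072 (three lines: 18 mm, far end). Slides at about 2 N when unlocked. May start between notches
- grip_a (a point): where to pinch block_a's marker, between steel fin and black tab, 60 mm above the block's underside; moves with it. In the block's axes the fin's outer face is 15 mm to -y of it, the tab's 15 mm to +y; 30 and 24 mm long in x; both reach from below 40 to 72 mm above the underside. Pinched they measure 23 mm, middle 3.5 mm to -y of this point
- tab_a (a joint): how far the lock tab of block_a's marker is pressed towards the fin, m: 0 = out (locked in a notch), 0.007 = fully in (4 to 6 N spring). The marker slides freely only while it is 5 mm or more in; let go, it springs out if the marker is within 1.5 mm of a notch; between notches it rests about 5 mm in, on the comb
- block_b: the second longest groove block, 3 kg, unfastened, maybe absent: dark plate 220 x 56 x 8 mm from x = -120 to +100 mm; on its -x end a bright block 100 x 56 mm, flat top at 40 mm. Its groove, mouth centred at [-70, 0, 40] mm, is 88 mm long (x), 14 wide, closed at both ends, 6, 12 or 18 mm deep: find out which. On the +x part a rail with the marker. Origin: on the underside
- marker_b (a joint): place of block_b's marker on its rail, m, growing along the block's +x, away from the groove. Locking notches: 0 (unset), 0.024 (one engraved line: 6 mm deep), 0.048 (two lines: 12 mm), 0.072 (three lines: 18 mm, far end). Slides at about 2 N when unlocked. May start between notches
- grip_b (a point): where to pinch block_b's marker, between steel fin and black tab, 60 mm above the block's underside; moves with it. In the block's axes the fin's outer face is 15 mm to -y of it, the tab's 15 mm to +y; 30 and 24 mm long in x; both reach from below 40 to 72 mm above the underside. Pinched they measure 23 mm, middle 3.5 mm to -y of this point
- tab_b (a joint): how far the lock tab of block_b's marker is pressed towards the fin, m: 0 = out (locked in a notch), 0.007 = fully in (4 to 6 N spring). The marker slides freely only while it is 5 mm or more in; let go, it springs out if the marker is within 1.5 mm of a notch; between notches it rests about 5 mm in, on the comb
- block_c: the third longest groove block, 3 kg, unfastened, maybe absent: dark plate 200 x 56 x 8 mm from x = -100 to +100 mm; on its -x end a bright block 80 x 56 mm, flat top at 40 mm. Its groove, mouth centred at [-60, 0, 40] mm, is 68 mm long (x), 14 wide, closed at both ends, 6, 12 or 18 mm deep: find out which. On the +x part a rail with the marker. Origin: on the underside
- marker_c (a joint): place of block_c's marker on its rail, m, growing along the block's +x, away from the groove. Locking notches: 0 (unset), 0.024 (one engraved line: 6 mm deep), 0.048 (two lines: 12 mm), 0.072 (three lines: 18 mm, far end). Slides at about 2 N when unlocked. May start between notches
- grip_c (a point): where to pinch block_c's marker, between steel fin and black tab, 60 mm above the block's underside; moves with it. In the block's axes the fin's outer face is 15 mm to -y of it, the tab's 15 mm to +y; 30 and 24 mm long in x; both reach from below 40 to 72 mm above the underside. Pinched they measure 23 mm, middle 3.5 mm to -y of this point
- tab_c (a joint): how far the lock tab of block_c's marker is pressed towards the fin, m: 0 = out (locked in a notch), 0.007 = fully in (4 to 6 N spring). The marker slides freely only while it is 5 mm or more in; let go, it springs out if the marker is within 1.5 mm of a notch; between notches it rests about 5 mm in, on the comb
- block_d: the shortest groove block, 3 kg, unfastened, maybe absent: dark plate 180 x 56 x 8 mm from x = -80 to +100 mm; on its -x end a bright block 60 x 56 mm, flat top at 40 mm. Its groove, mouth centred at [-50, 0, 40] mm, is 48 mm long (x), 14 wide, closed at both ends, 6, 12 or 18 mm deep: find out which. On the +x part a rail with the marker. Origin: on the underside
- marker_d (a joint): place of block_d's marker on its rail, m, growing along the block's +x, away from the groove. Locking notches: 0 (unset), 0.024 (one engraved line: 6 mm deep), 0.048 (two lines: 12 mm), 0.072 (three lines: 18 mm, far end). Slides at about 2 N when unlocked. May start between notches
- grip_d (a point): where to pinch block_d's marker, between steel fin and black tab, 60 mm above the block's underside; moves with it. In the block's axes the fin's outer face is 15 mm to -y of it, the tab's 15 mm to +y; 30 and 24 mm long in x; both reach from below 40 to 72 mm above the underside. Pinched they measure 23 mm, middle 3.5 mm to -y of this point
- tab_d (a joint): how far the lock tab of block_d's marker is pressed towards the fin, m: 0 = out (locked in a notch), 0.007 = fully in (4 to 6 N spring). The marker slides freely only while it is 5 mm or more in; let go, it springs out if the marker is within 1.5 mm of a notch; between notches it rests about 5 mm in, on the comb
- cup_6: translucent plastic cup of wax behind the blocks, 70 mm across, 80 mm high; origin under its centre; bystander
- cup_7: translucent plastic cup of wax behind the blocks, 70 mm across, 80 mm high; origin under its centre; bystander
Things that resemble listed ones, but are neither listed nor needed, are in the scene too. What is shaped like the gauge but red is not meant.

How it is judged (in metres and radians):
On the way, in this order (a step that is already met when the one before it is completed fails the run):
1. the gauge is lifted off its stand (z of gauge in the frame of stand above 0.06 m), for 0.1 s.
2. the gauge's foot is pressed flat on the longest block (if present), the probe on its groove's floor (z of gauge in the frame of block_a between 0.038 and 0.0415 m and x of probe_tip in the frame of block_a between -0.11 and -0.05 m and y of probe_tip in the frame of block_a between -0.006 and 0.006 m and z of probe_tip in the frame of block_a between 0.026 and 0.03 m and angle between the z axis of gauge and the z axis of block_a, either way round below 0.05 rad), for 0.2 s.
3. the gauge's foot is pressed flat on the second longest block (if present), the probe on its groove's floor (z of gauge in the frame of block_b between 0.038 and 0.0415 m and x of probe_tip in the frame of block_b between -0.1 and -0.04 m and y of probe_tip in the frame of block_b between -0.006 and 0.006 m and z of probe_tip in the frame of block_b between 0.02 and 0.024 m and angle between the z axis of gauge and the z axis of block_b, either way round below 0.05 rad), for 0.2 s.
4. the gauge's foot is pressed flat on the third longest block (if present), the probe on its groove's floor (z of gauge in the frame of block_c between 0.038 and 0.0415 m and x of probe_tip in the frame of block_c between -0.09 and -0.03 m and y of probe_tip in the frame of block_c between -0.006 and 0.006 m and z of probe_tip in the frame of block_c between 0.032 and 0.036 m and angle between the z axis of gauge and the z axis of block_c, either way round below 0.05 rad), for 0.2 s.
5. the gauge's foot is pressed flat on the shortest block (if present), the probe on its groove's floor (z of gauge in the frame of block_d between 0.038 and 0.0415 m and x of probe_tip in the frame of block_d between -0.08 and -0.02 m and y of probe_tip in the frame of block_d between -0.006 and 0.006 m and z of probe_tip in the frame of block_d between 0.026 and 0.03 m and angle between the z axis of gauge and the z axis of block_d, either way round below 0.05 rad), for 0.2 s.
At the end, for the whole second after the job is handed in: Every block present: marker within 4 mm of the notch for its groove depth, tab sprung out (under 2.5 mm). The gauge at rest on its stand, upright, within 12 mm along and 18 mm across of the middle, its probe free (value of joint marker_a between 0.044 and 0.052 m and value of joint each of tab_a, tab_b, tab_c, tab_d below 0.0025 m and value of joint marker_b between 0.068 and 0.076 m and value of joint marker_c between 0.02 and 0.028 m and value of joint marker_d between 0.044 and 0.052 m and z of gauge in the frame of stand between 0.033 and 0.039 m and x of gauge in the frame of stand between -0.012 and 0.012 m and y of gauge in the frame of stand between -0.018 and 0.018 m and angle between gauge's own z axis and vertical below 0.06 rad and linear speed of gauge below 0.02 m/s and value of joint probe below 0.002 m); the robot touches nothing.
It fails at once if a wax cup behind the blocks is knocked over (angle between any of cup_6, cup_7's own z axis and vertical above 0.6 rad).
It fails at once if the gauge is rammed onto a groove block with more than 100 N (contact force between gauge and block_a above 100 N or contact force between gauge and block_b above 100 N or contact force between gauge and block_c above 100 N or contact force between gauge and block_d above 100 N).
Of block_a, block_b, block_c, block_d only 3 to 4 are there at a start; the rules pass over those that are not, and their reading is None.
At some moment in a run one of block_a, block_b, block_c, block_d may be knocked a few centimetres aside while the robot is not near it.
Once in a run the grip may slacken for a moment while it holds something.
It also fails if it takes over 210 s, if anything falls off the work surface, if the arm or the gripper's body presses on something with over 40 N, if the wrist force passes 120 N, or if a joint passes its speed limit or range.

## Robot

A 6-joint arm with a two-finger parallel gripper is mounted at the origin on the work surface; the furniture and walls round the work are solid. World frame = base frame: x ahead of the robot, y to its left, z up, the work surface at z = 0. Lengths are in mm, angles in degrees, forces in N, time in s.
With the tool pointing down it reaches from about 300 to 850 mm from the base axis. Payload 4.2 kg.
Tool frame: the origin (TCP) lies midway between the tips of the shut fingers; the grasp point (between the pads) lies env.hold_point_z behind it (env.hold_point_z is the distance from the TCP to the grasp point, in mm); z points along the fingers, y is the line along which they close (so a half turn about z gives the same grasp; the last joint's range is limited). The gripper opens to 91 mm and grips with 3 to 60 N. Pads are 32 mm wide; open, the fingers measure 118 mm over their backs; the gripper's body (76 mm by 178 mm) begins 60 mm behind the grasp point.
Start: joints at [71.562, 18.312, 89.639, -0, 72.044, -1.146], TCP at [170.915, 549.028, 213.976] pointing down, gripper open.
Joint ranges: [-177.97, 177.97], [-48.28, 115.42], [12.27, 149.76], [-77.06, 257.06], [2.81, 150.46], [-146.56, 146.56]. Speed limits (degrees/s): [147.25, 147.25, 180, 180, 180, 180].

## Interface

Orientations are given as [roll, pitch, yaw] about the fixed x, y, z axes, in that order (R = Rz(yaw) Ry(pitch) Rx(roll)).
In Python, from workcell import env, viewer, spotter gives the robot as it stands.
- The arm moves only by the tool apply_moves, never from a script. Its arguments are lists of equal length, an entry for each row: "delta_pos": the shift along the world's x, y, z normalised to -1 to 1, where 1 is 120 mm, a list of three; "rot": the turn, a rotation vector about the world's x, y, z normalised to -1 to 1, where 1 is 1.5 rad, a list of three; "hand": the opening, from 0 (shut) to 1 (fully open). A call has 1 to 10 rows; each row is the pose to reach, as a shift and turn from the pose commanded when the call began; what a row does not reach only later rows make up. A row lasts 1/12 s, in which the tool goes at most 41.7 mm and 7.16 degrees, less where a joint would pass 70% of its speed; a pose out of reach is approached as far as the arm can. A call with a number of a shift or a turn outside -1 to 1 is refused whole. A call with a gripper value outside its range is refused whole. The fingers move at their own pace and stop on an object; "newtons" is the grip in N (left out, the last holds). Time passes only in rows, so rows that repeat a pose let the fingers close. It gives the time, the measured TCP pose, the force, the opening and the grip force at its end, in the units of the state.
- env.state(): the state, without advancing time (a new reading comes with each control period).
- viewer.grab_frame(name): name is "scene" or "top"; returns a dict with "pixels" (420x560x3 uint8, red, green, blue), "camera_matrix" (3x3 intrinsics, pixels), "R" (3x3) and "t" (3): a world point X has camera coordinates R X + t. Camera axes: x right, y down, z forward; pixel columns grow to the right and rows downward; lengths in mm; the calibration is good to about 2 mm. A picture is of the moment at which its call begins. There is no depth.
- env.job_done(): hands the job in; it is judged then, once.
Trained networks look in a picture, given as the dict that the camera call returned (one of the last four; its "shot" number tells which), for a name from the list of things; names that differ only in an ending like _2 or _b are one class to them, and where a whole thing is asked for, a point or a joint stands for the part that bears it (a point fixed in the world has none). Each returns a list of dicts, best first, with "score" (0 to 1); they miss things now and then, are a little off and sometimes report something else, mostly with a low value. They report only what shows in the picture. A call takes as long as a camera call. They do not tell look-alikes from the thing itself.
- spotter.trace(picture, query): "mask" (420x560 bool, what is visible of it) and "box" ([centre column, centre row, width, height] in pixels, round what is visible of it).
- spotter.landmark_of(picture, query): "position" ([column, row] in pixels: a listed point, or the origin of a listed thing).
The state is a dict: "time_s": time; "qpos": joint angles; "qvel": joint speeds; "effort": joint torques, N m; "ee_pos": TCP position; "ee_rot": TCP orientation; "force": force on the tool from outside, world axes, zero at the start; "torque": the same for the moment, N m; "gripper_width": finger opening in mm; "gripper_force": force on a finger pad.
Only numpy, scipy, OpenCV 4.12 (cv2) and the standard library are available. Lean on these libraries where they do the work, as an engineer would, in place of code of your own. Each camera call takes 0.05 s, during which the arm holds its last target. There are 200 camera calls.

## Working session

There is one attempt and no reset: what is moved stays moved. The work goes in short steps, Python scripts to look and compute and a tool call to move; the robot and the scene stay as the last step left them, time stands still between calls to the robot, and variables do not carry over. Pictures are saved under pics/ and viewed, at most 14 in all, crops included, and the job is handed in when it is done.

Besides the shell and the picture viewer there is one more tool, called after "Emit:" by a JSON object that holds its "name" and its "arguments", one argument or row to a line. apply_moves: Moves the arm, as the interface text tells. Its arguments: {"type":"object","properties":{"delta_pos":{"type":"array"},"rot":{"type":"array"},"hand":{"type":"array"},"newtons":{"type":"number"}},"required":["delta_pos","rot","hand"]}

```bash
mkdir -p pics; ls; cat > h.py <<'E'
import numpy as np, cv2
from workcell import env, viewer, spotter
def grab(n): return viewer.grab_frame(n)
def save(p,name,box=None,s=1):
    im=p["pixels"][:,:,::-1]
    if box: c0,r0,c1,r1=box; im=im[r0:r1,c0:c1]
    im=cv2.resize(np.ascontiguousarray(im),None,fx=s,fy=s,interpolation=cv2.INTER_CUBIC)
    cv2.imwrite("pics/"+name,im)
def plane(p,uv,z):
    K,R,t=[np.array(p[k],float) for k in("camera_matrix","R","t")]
    d=R.T@np.linalg.inv(K)@np.array([uv[0],uv[1],1.]); c=-R.T@t
    return c+d*(z-c[2])/d[2]
def proj(p,X):
    K,R,t=[np.array(p[k],float) for k in("camera_matrix","R","t")]
    x=K@(R@np.array(X,float)+t); return x[:2]/x[2]
def tri(ps,uvs):
    A=[];b=[]
    for p,uv in zip(ps,uvs):
        K,R,t=[np.array(p[k],float) for k in("camera_matrix","R","t")]
        d=R.T@np.linalg.inv(K)@np.array([uv[0],uv[1],1.]); d/=np.linalg.norm(d); c=-R.T@t
        P=np.eye(3)-np.outer(d,d); A.append(P); b.append(P@c)
    return np.linalg.lstsq(np.vstack(A),np.hstack(b),rcond=None)[0]
E
python3 - <<'E'
from h import *
s=env.state(); print(s, env.hold_point_z)
S=grab("scene");T=grab("top")
save(S,"s0.png",s=1.42);save(T,"t0.png",s=1.42)
for p,n in((S,"S"),(T,"T")):
    c=-np.array(p["R"]).T@np.array(p["t"]);print(n,c.round(),np.array(p["camera_matrix"]).round(1).tolist())
    for q in("gauge","stand","block_a","grip_a","cup_6","probe_tip"):
        for d in spotter.landmark_of(p,q): print(n,q,round(d["score"],2),np.round(d["position"],1), plane(p,d["position"],{"gauge":36,"grip_a":60}.get(q,0)).round())
E
```

```text
pics
{'time_s': 0.0, 'qpos': array([ 7.15620971e+01,  1.83509610e+01,  8.97074376e+01, -1.99377854e-03,
        7.20429547e+01, -1.14657283e+00]), 'qvel': array([-0.07604457,  0.14314923,  0.02250659, -0.05023309,  0.08869446,
       -0.02847466]), 'effort': array([ 4.66742895e-04, -4.12448502e+01, -2.31971258e+01,  7.26745580e-02,
        4.58617788e-02, -1.43189372e-04]), 'ee_pos': array([170.76197456, 548.5233323 , 213.12010633]), 'ee_rot': array([-1.79898629e+02, -1.32905182e-04,  1.62709286e+02]), 'force': array([-0.76059322, -0.02599113,  0.07868589]), 'torque': array([0.04014894, 0.05744448, 0.03498176]), 'gripper_force': 0.0, 'gripper_width': 91.19500247880018} 18.8
S [ -15. -334.  569.] [[381.4, 0.0, 282.4], [0.0, 381.4, 207.3], [0.0, 0.0, 1.0]]
S gauge 0.96 [327.6 262.9] [ 527. -148.   36.]
S gauge 0.89 [359.5 240.8] [ 625. -182.   36.]
S gauge 0.78 [380.  277.2] [ 540. -253.   36.]
S stand 0.95 [324.5 279.6] [ 515. -149.    0.]
S block_a 0.97 [179.1 218.5] [533. 250.   0.]
S block_a 0.66 [217.3 239.2] [514. 119.   0.]
S block_a 0.63 [277.7 255.3] [533. -30.   0.]
S grip_a 
[... 183 characters left out ...]
317. 220.] [694. -52.   0.]
T [ 524.  -25. 1226.] [[541.3, 0.0, 274.5], [0.0, 541.3, 206.8], [0.0, 0.0, 1.0]]
T gauge 0.83 [331.2 243.3] [ 535. -150.   36.]
T gauge 0.67 [339.9 188.4] [ 656. -173.   36.]
T gauge 0.59 [377.2 236.2] [ 548. -251.   36.]
T stand 0.87 [330.2 245.5] [ 530. -151.    0.]
T block_a 0.72 [150.7 242.7] [547. 254.   0.]
T block_a 0.72 [275.9 245.1] [534. -29.   0.]
T block_a 0.59 [207.8 250.5] [526. 125.   0.]
T grip_a 0.76 [271.7 238.1] [549. -20.  60.]
T grip_a 0.74 [143.6 238.7] [555. 256.  60.]
T grip_a 0.6 [204.8 247. ] [534. 124.  60.]
T cup_6 0.92 [184.6 171.4] [707. 176.   0.]
T cup_6 0.92 [285.2 172.7] [699. -54.   0.]
T cup_6 0.4 [202.4 248.9] [530. 138.   0.]
```

View pics/s0.png

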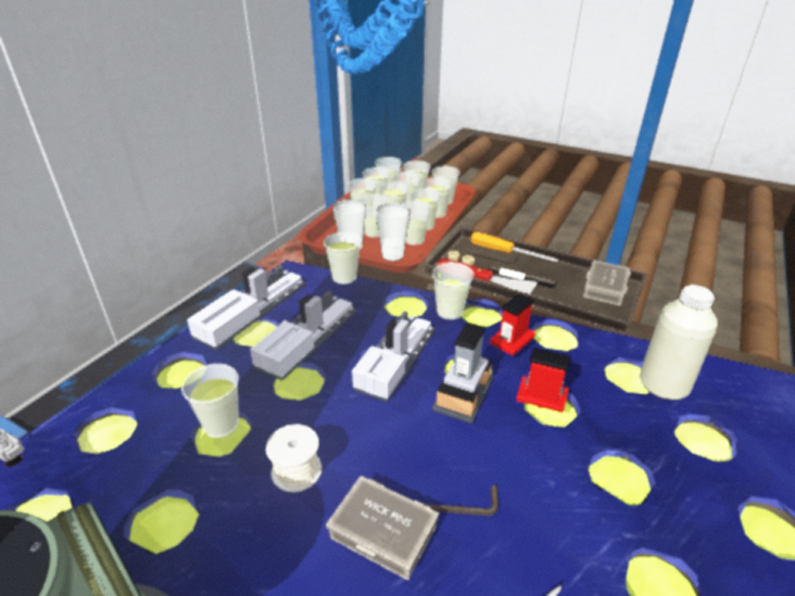

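View pics/t0.png

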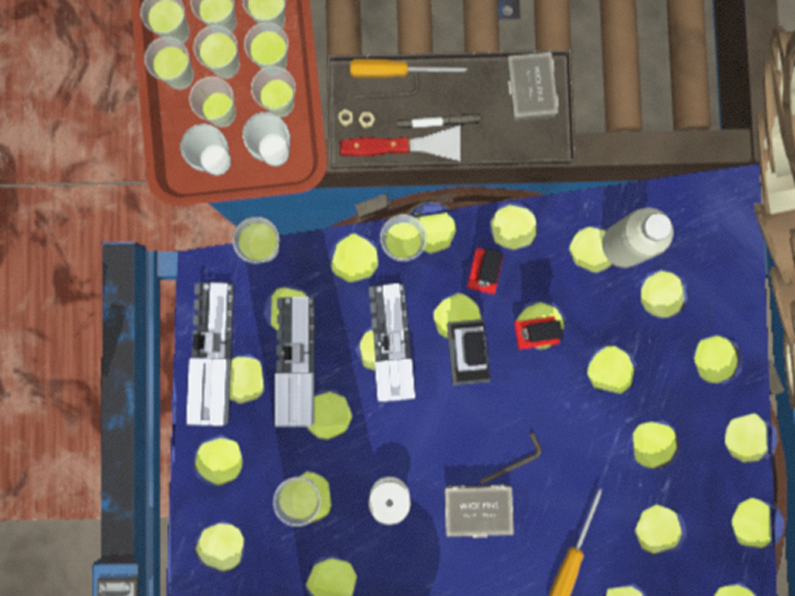

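The red look-alikes sit at about (485,270) and (540,330) in the enlarged top view. The real grey gauge is at (470,348) on its stand. The three blocks are at (210,355), (294,360) and (392,345), with the cups behind. The next step is fitting their poses from both views.

```bash
cat > fit.py <<'E'
from h import *
from scipy.optimize import minimize
LEN=dict(a=120,b=100,c=80,d=60)
def box(x0,x1,y0,y1,z0,z1): return np.array([[x,y,z] for x in(x0,x1) for y in(y0,y1) for z in(z0,z1)],float)
def rend(p,pose,boxes,ss=4):
    m=np.zeros((420*ss,560*ss),np.uint8); c,s=np.cos(pose[2]),np.sin(pose[2])
    K,R,t=[np.array(p[k],float) for k in("camera_matrix","R","t")]
    for b in boxes:
        w=np.c_[pose[0]+c*b[:,0]-s*b[:,1],pose[1]+s*b[:,0]+c*b[:,1],b[:,2]]
        q=(K@(R@w.T+t[:,None])); q=((q[:2]/q[2]).T+.5)*ss-.5
        cv2.fillConvexPoly(m,cv2.convexHull(np.round(q*16).astype(np.int32)),255,shift=4)
    return cv2.resize(m,(560,420),interpolation=cv2.INTER_AREA)/255.
def blkboxes(k,mx): 
    L=LEN[k]; return [box(-20-L,100,-28,28,0,8),box(-20-L,-20,-28,28,8,40),box(-20,100,-12,12,8,25),box(mx-15,mx+15,-15,15,25,72)]
def gboxes(): return [box(-50,50,-30,30,0,8),box(-44,44,-26,26,8,36),box(-32,32,-22,22,36,46),box(-22,22,-13,13,46,102),box(-25,25,-14,14,102,110)]
def soft(m): return cv2.GaussianBlur(m.astype(float),(0,0),.6)
def fit(views,x0,mk,steps):
    # views: [(pic,mask)]
    ms=[(p,soft(m)) for p,m in views]
    def f(v): return sum(((soft(rend(p,v,mk(v)))-m)**2).sum()/m.sum() for p,m in ms)
    best=None
    for r in range(2):
        s=np.array([x0]+[np.array(x0)+np.eye(len(x0))[i]*steps[i]/(r+1) for i in range(len(x0))])
        o=minimize(f,x0,method="Nelder-Mead",options=dict(initial_simplex=s,maxiter=150,xatol=.02,fatol=1e-4)); x0=o.x
    return o
def masks(p,q): return [(d["score"],np.array(d["mask"]),d["box"]) for d in spotter.trace(p,q)]
def near(p,ms,X):
    u=proj(p,X); best=[m for s,m,b in ms if s>.3 and abs(u[0]-b[0])<b[2]/2+4 and abs(u[1]-b[1])<b[3]/2+4]
    return best[0] if best else None
E
cat > m1.py <<'E'
from fit import *
S=grab("scene");T=grab("top")
ms={n:(p,masks(p,"block_a")) for n,p in(("S",S),("T",T))}
for n in ms: print(n,[(round(s,2),np.round(b)) for s,m,b in ms[n][1]])
for g in([547,254],[526,125],[534,-29]):
    v=[(p,near(p,m,[*g,30])) for p,m in ms.values()]; print([x[1] is not None for x in v])
    v=[x for x in v if x[1] is not None]
    for k in "abcd":
        for vv in (v,) :
            o=fit(vv,[*g,0,8.],lambda q:blkboxes(k,q[3]),[8,8,.08,15]); print(g,k,round(o.fun,3),o.x[:2].round(1),np.degrees(o.x[2]).round(2),o.x[3].round(1))
gm=[(p,masks(p,"gauge"),masks(p,"stand")) for p in(S,T)]
v=[(p,(near(p,a,[532,-150,70])|near(p,b,[532,-150,15]))) for p,a,b in gm]
o=fit(v,[532,-150,0],lambda q:gboxes(),[6,6,.08]); print("stand",o.fun,o.x[:2].round(1),np.degrees(o.x[2]))
pts=[]
for q in("grip_a",):
    a=[d["position"] for d in spotter.landmark_of(S,q)];b=[d["position"] for d in spotter.landmark_of(T,q)]
    for i in a:
        for j in b:
            X=tri((S,T),(i,j))
            if np.linalg.norm(proj(S,X)-i)<2.5: print(q,X.round(1))
save(T,"t1.png",(120,180,360,310),3.3)
E
python3 m1.py
```

```text
S [(0.87, array([215., 238.,  73.,  62.])), (0.85, array([279., 254.,  54.,  63.])), (0.6, array([175., 218.,  82.,  55.]))]
T [(0.88, array([275., 241.,  31.,  79.])), (0.78, array([207., 254.,  32.,  90.])), (0.58, array([150., 249.,  34., 103.]))]
[True, True]
[547, 254] a 2.124 [564.2 255.4] -1.28 13.2
[547, 254] b 1.982 [545.8 256. ] -1.84 31.1
[547, 254] c 1.952 [543.7 255.8] -1.37 33.1
[547, 254] d 1.935 [543.2 256.3] -1.57 32.1
[True, True]
[526, 125] a 0.385 [557.7 123. ] -1.26 -25.1
[526, 125] b 0.228 [537.2 124.3] -0.8 -1.6
[526, 125] c 0.088 [519.7 124.3] -1.01 13.5
[526, 125] d 0.185 [502.  124.9] -1.19 29.1
[True, True]
[534, -29] a 0.581 [593.1 -23.3] 4.54 -57.0
[534, -29] b 0.414 [572.5 -24.8] 4.62 -36.7
[534, -29] c 0.237 [553.5 -26.6] 4.41 -7.2
[534, -29] d 0.082 [535.9 -27.9] 4.19 1.2
stand 0.08839812525791549 [ 525.4 -148.8] 4.9056018358158395
grip_a [531.5 122.1  60.2]
grip_a [550.9 -21.1  51.9]
```

View pics/t1.png

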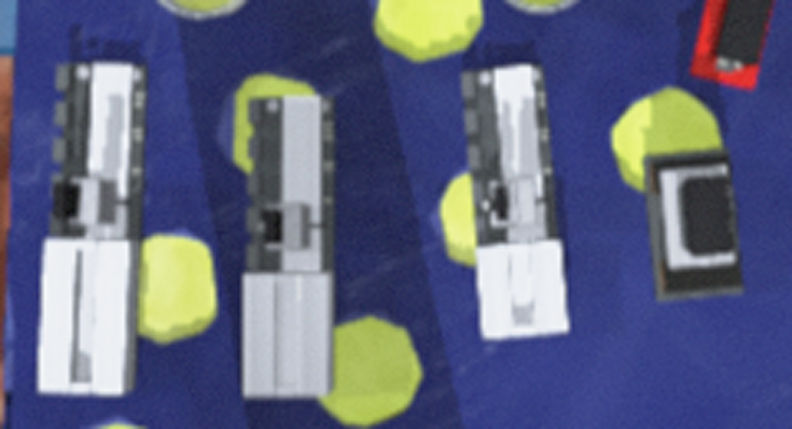

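```bash
python3 - <<'E'
s=open('fit.py').read()
i=s.index("    u=proj(p,X); best")
s=s[:i]+'''    u=proj(p,X); o=sorted([(np.hypot(u[0]-b[0],u[1]-b[1]),i) for i,(s_,m,b) in enumerate(ms) if s_>.3])
    return ms[o[0][1]][1] if o and o[0][0]<25 else None
'''
open('fit.py','w').write(s)
E
cat > m2.py <<'E'
from fit import *
S=grab("scene");T=grab("top")
ms=[(p,masks(p,"block_a")) for p in(S,T)]
mk=[(p,[(round(float(d["score"]),2),d["position"]) for d in spotter.landmark_of(p,"grip_a")]) for p in(S,T)]
for g,k0 in(([547,254],"ab"),([520,124],"c"),([536,-28],"d")):
    v=[(p,near(p,m,[g[0]-10,g[1],20])) for p,m in ms]
    for k in k0:
        for vv in (v,v[:1],v[1:]) :
            o=fit(vv,[*g,0,8.],lambda q:blkboxes(k,q[3]),[8,8,.08,15]); print(g,k,round(o.fun,3),o.x[:2].round(1),np.degrees(o.x[2]).round(2),o.x[3].round(1))
    for p,l in mk:
        for s_,u in l:
            X=plane(p,u,60)
            if abs(X[1]-g[1])<30: print("  grip",s_,X.round(1))
c0,r0,c1,r1=130,190,300,260
Z=np.ascontiguousarray(T["pixels"][195:275,130:300,::-1]); Z=cv2.resize(Z,None,fx=4.7,fy=4.7,interpolation=cv2.INTER_LANCZOS4)
Y=np.ascontiguousarray(S["pixels"][180:290,130:310,::-1]);Y=cv2.resize(Y,None,fx=4.4,fy=4.4,interpolation=cv2.INTER_LANCZOS4)
cv2.imwrite("pics/t2.png",Z);cv2.imwrite("pics/s2.png",Y)
E
python3 m2.py
```

```text
[547, 254] a 0.187 [563.1 254.5] -2.04 -12.8
[547, 254] a 0.093 [562.  254.8] -1.29 -11.9
[547, 254] a 0.092 [563.  254.6] -2.45 13.2
[547, 254] b 0.067 [544.7 255.4] -2.29 4.9
[547, 254] b 0.043 [542.8 255.4] -1.23 7.2
[547, 254] b 0.015 [545.5 255.6] -2.4 -5.7
  grip 0.91 [546.2 254.8  60. ]
  grip 0.6 [554.3 258.4  60. ]Traceback (most recent call last):
  File "m2.py", line 9, in <module>
    o=fit(vv,[*g,0,8.],lambda q:blkboxes(k,q[3]),[8,8,.08,15]); print(g,k,round(o.fun,3),o.x[:2].round(1),np.degrees(o.x[2]).round(2),o.x[3].round(1))
  File "fit.py", line 19, in fit
    ms=[(p,soft(m)) for p,m in views]
           ~~~~^^^
  File "fit.py", line 16, in soft
    def soft(m): return cv2.GaussianBlur(m.astype(float),(0,0),.6)
                                         ^^^^^^^^
AttributeError: 'NoneType' object has no attribute 'astype'
```

Emit:
{"name": "apply_moves", "arguments": {
  "delta_pos": [
    [0.2,-0.4,0],
    [0.492,-0.969,0],
    [0.492,-0.969,0],
    [0.492,-0.969,0],
    [0.492,-0.969,0]
  ],
  "rot": [
    [0,0,0.06],
    [0,0,0.12],
    [0,0,0.2],
    [0,0,0.258],
    [0,0,0.258]
  ],
  "hand": [1,1,1,1,1],
  "newtons": 20
}}

```text
time_s: 1.92
ee_pos: [230.8, 430.7, 214.4]
ee_rot: [-180.0, 0.0, -175.2]
force: [0.0, 0.7, -0.2]
gripper_width: 91.2
gripper_force: 0.0
```

Emit:
{"name": "apply_moves", "arguments": {
  "delta_pos": [
    [0.492,-0.969,0],
    [0.492,-0.969,0],
    [0.492,-0.969,0],
    [0.492,-0.969,0]
  ],
  "rot": [
    [0,0,0],
    [0,0,0],
    [0,0,0],
    [0,0,0]
  ],
  "hand": [1,1,1,1]
}}

```text
time_s: 2.25
ee_pos: [290.4, 312.9, 214.1]
ee_rot: [-179.9, 0.0, -175.4]
force: [0.0, 0.3, -0.2]
gripper_width: 90.8
gripper_force: 0.0
```

Emit:
{"name": "apply_moves", "arguments": {
  "delta_pos": [
    [0.492,-0.969,0],
    [0.492,-0.969,0],
    [0.492,-0.969,0],
    [0.492,-0.969,0]
  ],
  "rot": [
    [0,0,0],
    [0,0,0],
    [0,0,0],
    [0,0,0]
  ],
  "hand": [1,1,1,1]
}}

```text
time_s: 2.58
ee_pos: [350.4, 197.0, 214.3]
ee_rot: [-179.9, 0.1, -175.5]
force: [-0.1, 1.1, -0.2]
gripper_width: 91.1
gripper_force: 0.0
```

Emit:
{"name": "apply_moves", "arguments": {
  "delta_pos": [
    [0.492,-0.969,0],
    [0.492,-0.969,0],
    [0.492,-0.969,0],
    [0.492,-0.969,0]
  ],
  "rot": [
    [0,0,0],
    [0,0,0],
    [0,0,0],
    [0,0,0]
  ],
  "hand": [1,1,1,1]
}}

```text
time_s: 2.92
ee_pos: [410.3, 80.8, 214.3]
ee_rot: [-179.9, 0.1, -175.5]
force: [-0.4, 0.8, 0.1]
gripper_width: 91.4
gripper_force: 0.0
```

Emit:
{"name": "apply_moves", "arguments": {
  "delta_pos": [
    [0.492,-0.969,0],
    [0.492,-0.969,0],
    [0.492,-0.969,0],
    [0.492,-0.969,0]
  ],
  "rot": [
    [0,0,0],
    [0,0,0],
    [0,0,0],
    [0,0,0]
  ],
  "hand": [1,1,1,1]
}}

```text
time_s: 3.25
ee_pos: [469.9, -35.4, 214.0]
ee_rot: [-179.9, 0.2, -175.4]
force: [0.2, 0.5, -0.8]
gripper_width: 91.2
gripper_force: 0.0
```

Emit:
{"name": "apply_moves", "arguments": {
  "delta_pos": [
    [0.492,-0.969,0],
    [0.492,-0.969,0],
    [0.492,-0.969,0],
    [0.492,-0.969,0],
    [0.492,-0.969,0]
  ],
  "rot": [
    [0,0,0],
    [0,0,0],
    [0,0,0],
    [0,0,0],
    [0,0,0]
  ],
  "hand": [1,1,1,1,1]
}}

```text
time_s: 3.67
ee_pos: [526.8, -148.6, 213.2]
ee_rot: [179.9, -0.0, -175.3]
force: [0.1, 0.4, -0.2]
gripper_width: 91.5
gripper_force: 0.0
```

```bash
python3 - <<'E'
from fit import *
S=grab("scene")
print(env.state()["ee_pos"],proj(S,[525.4,-148.8,36]),proj(S,[525.4,-148.8,110]))
for d in spotter.landmark_of(S,"gauge"): print(d["score"],d["position"])
save(S,"s3.png",(130,130,430,310),2.6)
E
```

```text
[ 525.75292163 -147.25841587  213.31537411] [327.51265705 263.64590178] [330.45581762 235.1081122 ]
0.82 [326.8, 261.9]
0.62 [382.6, 277.4]
0.58 [361.5, 240.5]
0.18 [314.7, 219.7]
```

View pics/s3.png

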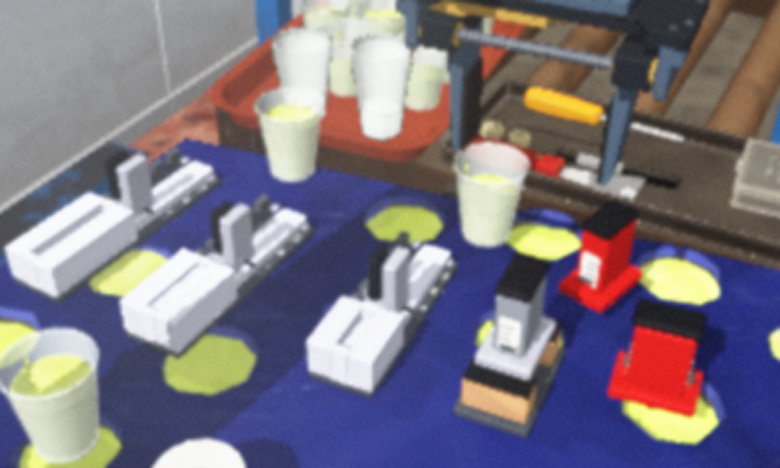

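Emit:
{"name": "apply_moves", "arguments": {
  "delta_pos": [
    [0,0,-0.25],
    [0,0,-0.5],
    [0,0,-0.75],
    [0,0,-0.9],
    [0,0,-0.9]
  ],
  "rot": [
    [0,0,0],
    [0,0,0],
    [0,0,0],
    [0,0,0],
    [0,0,0]
  ],
  "hand": [1,1,1,1,1]
}}

```text
time_s: 4.18
ee_pos: [521.8, -145.3, 102.4]
ee_rot: [179.8, -0.5, -175.0]
force: [-0.2, 0.1, -0.5]
gripper_width: 91.3
gripper_force: 0.0
```

Emit:
{"name": "apply_moves", "arguments": {
  "delta_pos": [
    [0,0,-0.15],
    [0,0,-0.3],
    [0,0,-0.41],
    [0,0,-0.41],
    [0,0,-0.41],
    [0,0,-0.41],
    [0,0,-0.41],
    [0,0,-0.41],
    [0,0,-0.41]
  ],
  "rot": [
    [0,0,0],
    [0,0,0],
    [0,0,0],
    [0,0,0],
    [0,0,0],
    [0,0,0],
    [0,0,0],
    [0,0,0],
    [0,0,0]
  ],
  "hand": [1,1,1,0.5,0.1,0.1,0.1,0.1,0.1],
  "newtons": 30
}}

```text
time_s: 4.93
ee_pos: [525.6, -148.7, 57.7]
ee_rot: [-180.0, 0.1, -175.1]
force: [-0.1, 0.4, -1.0]
gripper_width: 53.9
gripper_force: 0.0
```

Emit:
{"name": "apply_moves", "arguments": {
  "delta_pos": [
    [0,0,0],
    [0,0,0],
    [0,0,0],
    [0,0,0],
    [0,0,0],
    [0,0,0],
    [0,0,0],
    [0,0,0]
  ],
  "rot": [
    [0,0,0],
    [0,0,0],
    [0,0,0],
    [0,0,0],
    [0,0,0],
    [0,0,0],
    [0,0,0],
    [0,0,0]
  ],
  "hand": [0.1,0.1,0.1,0.1,0.1,0.1,0.1,0.1]
}}

```text
time_s: 5.6
ee_pos: [525.1, -148.7, 56.7]
ee_rot: [180.0, -0.0, -175.1]
force: [-1.9, 0.1, 0.4]
gripper_width: 27.6
gripper_force: 29.8
```

Emit:
{"name": "apply_moves", "arguments": {
  "delta_pos": [
    [0,0,0.1],
    [0,0,0.3],
    [0,0,0.6],
    [0,0,0.9],
    [0,0,0.9],
    [0,0,0.9]
  ],
  "rot": [
    [0,0,0],
    [0,0,0],
    [0,0,0],
    [0,0,0],
    [0,0,0],
    [0,0,0]
  ],
  "hand": [0.1,0.1,0.1,0.1,0.1,0.1]
}}

```text
time_s: 6.1
ee_pos: [526.1, -148.9, 166.3]
ee_rot: [-179.9, 0.2, -175.1]
force: [-0.2, 0.6, -3.3]
gripper_width: 27.8
gripper_force: 29.8
```

```bash
cat > m3.py <<'E'
from fit import *
import sys
S=grab("scene");T=grab("top");print(env.state()["ee_pos"].round(1),env.state()["gripper_width"])
for p in(S,T):
    for q in("gauge","probe_tip","stand"):
        print(q,[(round(d["score"],2),np.round(d["position"],1).tolist()) for d in spotter.landmark_of(p,q)][:4])
tl=[max(spotter.landmark_of(p,"probe_tip"),key=lambda d:d["score"])["position"] for p in (S,)]
ms=[(p,masks(p,"block_a")) for p in(S,T)]
for g,k in(([545,255.5],"b"),([520,124],"c"),([536,-28],"d")):
    v=[(p,near(p,m,[g[0]-10,g[1],20])) for p,m in ms]
    for vv in (v,v[:1],v[1:]) :
        if any(x[1] is None for x in vv): continue
        o=fit(vv,[*g,0,8.],lambda q:blkboxes(k,q[3]),[8,8,.08,15]); print(k,round(o.fun,3),o.x[:2].round(1),np.degrees(o.x[2]).round(2),o.x[3].round(1))
e=env.state()["ee_pos"]; u=proj(S,[e[0],e[1],e[2]-20]).astype(int)
c0,r0=max(u[0]-60,0),max(u[1]-50,0)
save(S,sys.argv[1],(c0,r0,c0+120,r0+90),5)
E
python3 m3.py s4.png
```

```text
[ 523.8 -148.3  163.2] 27.651214210427558
gauge [(0.86, [333.4, 221.8]), (0.69, [382.6, 275.6]), (0.63, [361.0, 240.3])]
probe_tip [(0.61, [179.9, 194.5])]
stand [(0.86, [324.6, 275.9])]
gauge [(0.89, [340.7, 191.3])]
probe_tip []
stand [(0.55, [328.0, 246.3]), (0.2, [284.7, 171.5])]
b 0.047 [542.4 254.9] -1.88 4.3
c 0.073 [519.3 124.6] -0.47 14.6
c 0.045 [517.  123.2] -0.97 16.4
c 0.019 [519.6 125. ] -0.49 18.8
d 0.073 [535.6 -27.9] 4.13 14.6
d 0.061 [534.6 -27.4] 5.05 12.3
d 0.009 [535.7 -28.1] 3.64 17.2
```

View pics/s4.png

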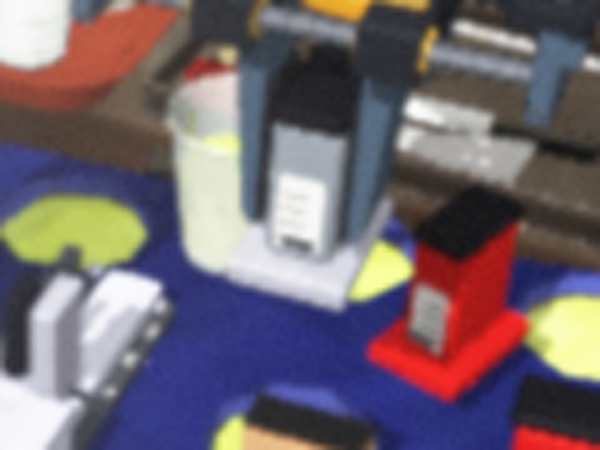

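Emit:
{"name": "apply_moves", "arguments": {
  "delta_pos": [
    [-0.05,0.25,0],
    [-0.105,0.55,0],
    [-0.105,0.847,0],
    [-0.105,0.847,0]
  ],
  "rot": [
    [0,0,-0.04],
    [0,0,-0.084],
    [0,0,-0.084],
    [0,0,-0.084]
  ],
  "hand": [0.1,0.1,0.1,0.1]
}}

```text
time_s: 6.98
ee_pos: [511.8, -41.9, 164.8]
ee_rot: [179.8, -0.0, 177.9]
force: [-0.2, -0.1, -2.3]
gripper_width: 27.3
gripper_force: 30.0
```

Emit:
{"name": "apply_moves", "arguments": {
  "delta_pos": [
    [-0.05,0.3,0],
    [-0.105,0.6,0],
    [-0.105,0.847,0],
    [-0.105,0.847,0]
  ],
  "rot": [
    [0,0,0],
    [0,0,0],
    [0,0,0],
    [0,0,0]
  ],
  "hand": [0.1,0.1,0.1,0.1]
}}

```text
time_s: 7.32
ee_pos: [499.8, 58.8, 164.9]
ee_rot: [179.8, 0.0, 177.9]
force: [0.3, -0.3, -2.5]
gripper_width: 27.9
gripper_force: 30.0
```

Emit:
{"name": "apply_moves", "arguments": {
  "delta_pos": [
    [-0.05,0.3,0],
    [-0.105,0.6,0],
    [-0.105,0.847,0],
    [-0.105,0.847,0]
  ],
  "rot": [
    [0,0,0],
    [0,0,0],
    [0,0,0],
    [0,0,0]
  ],
  "hand": [0.1,0.1,0.1,0.1]
}}

```text
time_s: 7.65
ee_pos: [487.8, 160.2, 165.0]
ee_rot: [179.8, 0.1, 177.9]
force: [1.0, 0.6, -2.8]
gripper_width: 27.7
gripper_force: 30.0
```

Emit:
{"name": "apply_moves", "arguments": {
  "delta_pos": [
    [-0.05,0.3,0],
    [-0.105,0.6,0],
    [-0.105,0.847,0],
    [-0.105,0.847,0],
    [-0.105,0.847,-0.2],
    [-0.105,0.847,-0.5],
    [-0.105,0.847,-0.5],
    [-0.105,0.847,-0.5],
    [-0.105,0.847,-0.5]
  ],
  "rot": [
    [0,0,0],
    [0,0,0],
    [0,0,0],
    [0,0,0],
    [0,0,0],
    [0,0,0],
    [0,0,0],
    [0,0,0],
    [0,0,0]
  ],
  "hand": [0.1,0.1,0.1,0.1,0.1,0.1,0.1,0.1,0.1]
}}

```text
time_s: 8.4
ee_pos: [476.0, 257.5, 106.0]
ee_rot: [180.0, 0.1, 177.6]
force: [0.4, -0.3, -2.2]
gripper_width: 27.5
gripper_force: 30.0
```

```bash
cat > m4.py <<'E'
# check hover: gauge in hand (boxes about TCP) against both views, and block pose from scene
from fit import *
import sys
S=grab("scene");T=grab("top");st=env.state();e=st["ee_pos"];print(e.round(1),st["ee_rot"].round(1),round(st["gripper_width"],1))
z=e[2]-20.8
for p in(S,T):
    for d in spotter.landmark_of(p,"gauge"): 
        X=plane(p,d["position"],z)
        if np.hypot(*(X-e)[:2])<40: print("gauge",round(d["score"],2),X.round(1))
    for d in spotter.landmark_of(p,"block_a"): print("blk",round(d["score"],2),plane(p,d["position"],0).round(1))
u=proj(S,[e[0],e[1],e[2]-20]).astype(int)
c0,r0=max(u[0]-50,0),max(u[1]-40,0)
a=S["pixels"][r0:r0+80,c0:c0+100]
u=proj(T,[e[0],e[1],40]).astype(int); c0,r0=max(u[0]-50,0),max(u[1]-40,0)
b=T["pixels"][r0:r0+80,c0:c0+100]
im=np.vstack([cv2.resize(np.ascontiguousarray(x[:,:,::-1]),None,fx=6,fy=6,interpolation=cv2.INTER_CUBIC)[90:390] for x in(a,b)])
cv2.imwrite("pics/"+sys.argv[1],im)
E
python3 m4.py h1.png
```

```text
[476.4 258.1 106.8] [179.9   0.2 177.6] 27.6
gauge 0.92 [473.6 256.3  86. ]
blk 0.69 [510.3 118.8   0. ]
blk 0.6 [527.1 244.9   0. ]
blk 0.56 [531.2 -34.1   0. ]
blk 0.92 [546.4 255.7   0. ]
blk 0.68 [518.6 125.    0. ]
blk 0.55 [537.2 -30.5   0. ]
```

View pics/h1.png

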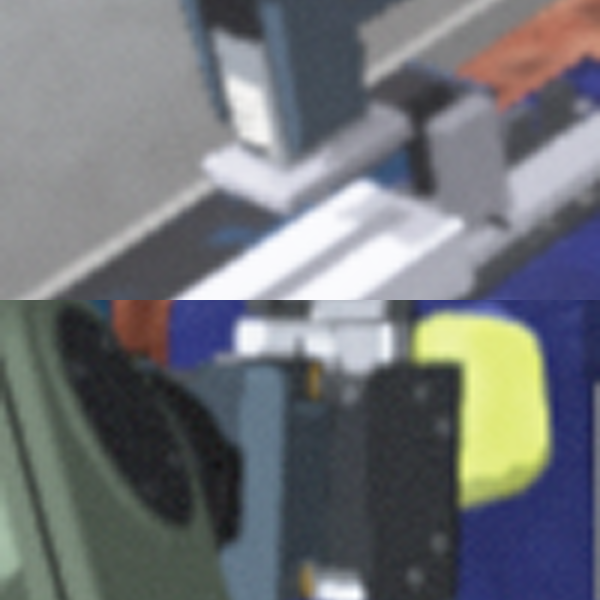

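Emit:
{"name": "apply_moves", "arguments": {
  "delta_pos": [
    [0,0,-0.08],
    [0,0,-0.16],
    [0,0,-0.22],
    [0,0,-0.27],
    [0,0,-0.27],
    [0,0,-0.27]
  ],
  "rot": [
    [0,0,0],
    [0,0,0],
    [0,0,0],
    [0,0,0],
    [0,0,0],
    [0,0,0]
  ],
  "hand": [0.1,0.1,0.1,0.1,0.1,0.1]
}}

```text
time_s: 9.2
ee_pos: [474.4, 257.8, 71.6]
ee_rot: [-180.0, -0.1, 177.7]
force: [-0.3, 0.4, -3.4]
gripper_width: 27.9
gripper_force: 30.0
```

Emit:
{"name": "apply_moves", "arguments": {
  "delta_pos": [
    [0,0,-0.05],
    [0,0,-0.08],
    [0,0,-0.1],
    [0,0,-0.1],
    [0,0,-0.1]
  ],
  "rot": [
    [0,0,0],
    [0,0,0],
    [0,0,0],
    [0,0,0],
    [0,0,0]
  ],
  "hand": [0.1,0.1,0.1,0.1,0.1]
}}

```text
time_s: 9.62
ee_pos: [475.4, 258.3, 61.0]
ee_rot: [179.9, 0.1, 177.7]
force: [0.1, -0.0, 1.1]
gripper_width: 27.7
gripper_force: 30.0
```

Emit:
{"name": "apply_moves", "arguments": {
  "delta_pos": [
    [0,0,-0.01],
    [0,0,-0.015],
    [0,0,-0.015],
    [0,0,-0.015],
    [0,0,-0.015]
  ],
  "rot": [
    [0,0,0],
    [0,0,0],
    [0,0,0],
    [0,0,0],
    [0,0,0]
  ],
  "hand": [0.1,0.1,0.1,0.1,0.1]
}}

```text
time_s: 10.03
ee_pos: [475.6, 258.3, 60.8]
ee_rot: [179.9, 0.1, 177.7]
force: [-2.3, -1.4, 12.5]
gripper_width: 27.7
gripper_force: 30.0
```

```bash
python3 m4.py h2.png
```

```text
[475.6 258.2  60.8] [1.799e+02 1.000e-01 1.777e+02] 28.0
gauge 0.82 [477.9 253.5  40. ]
blk 0.75 [509.  118.7   0. ]
blk 0.6 [529.7 -34.7   0. ]
blk 0.58 [533.6 241.6   0. ]
blk 0.43 [519.5 299.7   0. ]
blk 0.89 [524.3 129.7   0. ]
blk 0.8 [534.5 -30.4   0. ]
```

View pics/h2.png

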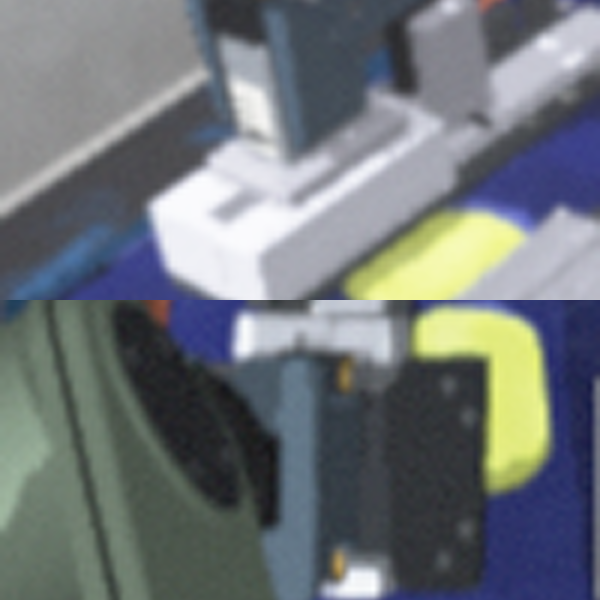

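Foot sits flat on the longest block (b) and the pointer is just above the bottom line, so the depth is 18 mm. Next is c.

Emit:
{"name": "apply_moves", "arguments": {
  "delta_pos": [
    [0,0,0.15],
    [0,0,0.385],
    [0,0,0.385],
    [-0.06,-0.3,0.385],
    [-0.127,-0.6,0.385],
    [-0.127,-1,0.385],
    [-0.127,-1,0.385]
  ],
  "rot": [
    [0,0,0],
    [0,0,0],
    [0,0,0],
    [0,0,0.01],
    [0,0,0.02],
    [0,0,0.02],
    [0,0,0.02]
  ],
  "hand": [0.1,0.1,0.1,0.1,0.1,0.1,0.1]
}}

```text
time_s: 10.92
ee_pos: [457.0, 132.9, 103.4]
ee_rot: [-179.8, -0.2, 179.3]
force: [0.0, 0.7, -2.6]
gripper_width: 27.7
gripper_force: 30.0
```

Emit:
{"name": "apply_moves", "arguments": {
  "delta_pos": [
    [0,-0.106,0],
    [0,-0.106,0],
    [0,-0.106,0],
    [0,-0.106,-0.08],
    [0,-0.106,-0.15],
    [0,-0.106,-0.15],
    [0,-0.106,-0.15]
  ],
  "rot": [
    [0,0,0],
    [0,0,0],
    [0,0,0],
    [0,0,0],
    [0,0,0],
    [0,0,0],
    [0,0,0]
  ],
  "hand": [0.1,0.1,0.1,0.1,0.1,0.1,0.1]
}}

```text
time_s: 11.5
ee_pos: [458.7, 125.6, 85.6]
ee_rot: [-180.0, -0.1, 179.4]
force: [-0.9, -0.6, -2.8]
gripper_width: 27.3
gripper_force: 30.0
```

```bash
python3 m4.py h3.png; python3 m3.py x.png | tail -9
```

```text
[459.5 125.6  86.5] [180.   -0.  179.4] 27.9
gauge 0.88 [454.9 123.2  65.7]
blk 0.96 [525.7 239.    0. ]
blk 0.64 [556.7 -16.4   0. ]
blk 0.58 [491.7 107.3   0. ]
blk 0.76 [523.6 126.1   0. ]
blk 0.75 [560.4 -15.9   0. ]
blk 0.72 [546.  250.1   0. ]
[459.7 125.2  87. ] 27.654788348988017
gauge [(0.91, [362.1, 240.7]), (0.82, [197.3, 227.3]), (0.73, [382.2, 278.4])]
probe_tip []
stand [(0.95, [324.4, 276.6])]
gauge [(0.96, [339.8, 190.4]), (0.88, [374.9, 234.4])]
probe_tip []
stand [(0.6, [328.3, 246.5]), (0.24, [143.4, 241.2])]Traceback (most recent call last):
  File "m3.py", line 7, in <module>
    tl=[max(spotter.landmark_of(p,"probe_tip"),key=lambda d:d["score"])["position"] for p in (S,)]
        ~~~^^^^^^^^^^^^^^^^^^^^^^^^^^^^^^^^^^^^^^^^^^^^^^^^^^^^^^^^^^^^
ValueError: max() iterable argument is empty
```

View pics/h3.png

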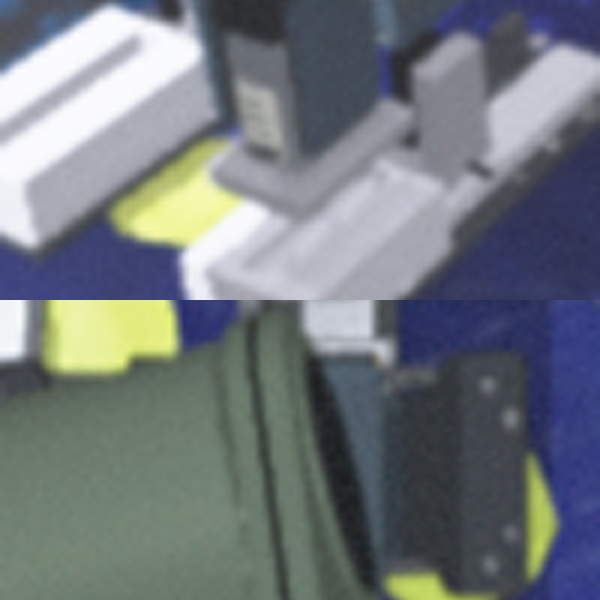

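Emit:
{"name": "apply_moves", "arguments": {
  "delta_pos": [
    [0,0,-0.03],
    [0,0,-0.065],
    [0,0,-0.065],
    [0,0,-0.065],
    [0,0,-0.065]
  ],
  "rot": [
    [0,0,0],
    [0,0,0],
    [0,0,0],
    [0,0,0],
    [0,0,0]
  ],
  "hand": [0.1,0.1,0.1,0.1,0.1]
}}

```text
time_s: 12.67
ee_pos: [459.5, 125.2, 78.8]
ee_rot: [180.0, -0.0, 179.4]
force: [-0.3, 0.5, -2.9]
gripper_width: 27.7
gripper_force: 30.0
```

Emit:
{"name": "apply_moves", "arguments": {
  "delta_pos": [
    [0,0,-0.05],
    [0,0,-0.1],
    [0,0,-0.14],
    [0,0,-0.155],
    [0,0,-0.165],
    [0,0,-0.17],
    [0,0,-0.17],
    [0,0,-0.17],
    [0,0,-0.17]
  ],
  "rot": [
    [0,0,0],
    [0,0,0],
    [0,0,0],
    [0,0,0],
    [0,0,0],
    [0,0,0],
    [0,0,0],
    [0,0,0],
    [0,0,0]
  ],
  "hand": [0.1,0.1,0.1,0.1,0.1,0.1,0.1,0.1,0.1]
}}

```text
time_s: 13.42
ee_pos: [460.4, 125.5, 60.9]
ee_rot: [180.0, 0.1, 179.4]
force: [-4.5, -0.5, 20.4]
gripper_width: 27.6
gripper_force: 30.0
```

```bash
python3 m4.py h4.png
```

```text
[460.4 125.5  60.9] [180.    0.2 179.4] 27.4
gauge 0.73 [463.3 132.   40.1]
blk 0.72 [589.8 174.2   0. ]
blk 0.67 [555.1 -23.2   0. ]
blk 0.66 [510.4 122.3   0. ]
blk 0.63 [530.3 248.4   0. ]
blk 0.89 [544.8 253.7   0. ]
blk 0.76 [557.1  -9.7   0. ]
blk 0.68 [519.6 130.4   0. ]
```

View pics/h4.png

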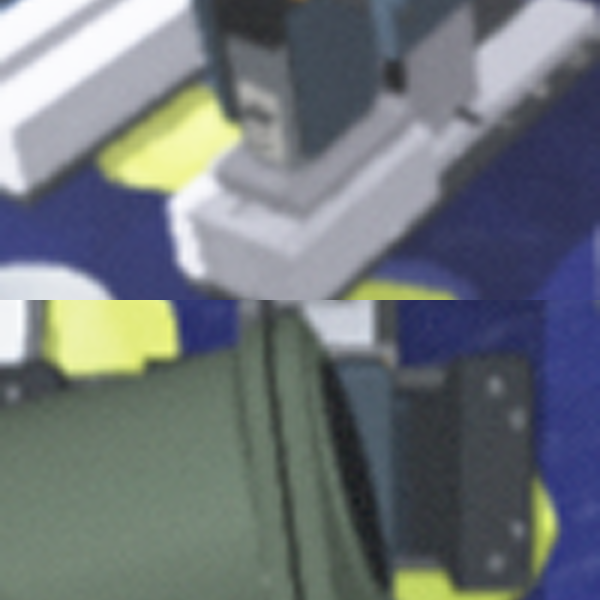

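Emit:
{"name": "apply_moves", "arguments": {
  "delta_pos": [
    [0,0,0.1],
    [0,0,0.3],
    [0,0,0.5],
    [0,0,0.5],
    [0,0,0.5]
  ],
  "rot": [
    [0,0,0],
    [0,0,0],
    [0,0,0],
    [0,0,0],
    [0,0,0]
  ],
  "hand": [0.1,0.1,0.1,0.1,0.1]
}}

```text
time_s: 14.13
ee_pos: [459.9, 125.3, 118.7]
ee_rot: [180.0, 0.1, 179.4]
force: [-0.5, -0.1, -2.9]
gripper_width: 27.6
gripper_force: 30.0
```

```bash
cat > m5.py <<'E'
from fit import *
import sys
G=dict(b=[545,255.5,-.04],c=[519.5,124.5,-.01],d=[560,-16,0.])
for a in sys.argv[2:]: k,x,y,w=a.split(","); G[k]=[float(x),float(y),float(w)]
S=grab("scene");T=grab("top")
ms=[(p,masks(p,"block_a")) for p in(S,T)]
for k in sys.argv[1]:
    g=G[k]; v=[(p,near(p,m,[g[0]-10,g[1],20])) for p,m in ms]
    for n,vv in (("ST",v),("S",v[:1]),("T",v[1:])) :
        if any(x[1] is None for x in vv): continue
        o=min((fit(vv,[*g[:2],w,8.],lambda q:blkboxes(k,q[3]),[8,8,.08,15]) for w in (g[2]-.15,g[2]+.15)),key=lambda o:o.fun); print(k,n,round(o.fun,3),o.x[:2].round(1),np.degrees(o.x[2]).round(2),o.x[3].round(1))
E
python3 m5.py d
```

```text
d ST 0.091 [561.2 -15. ] 0.68 1.9
d S 0.063 [559.5 -14.5] 2.49 0.5
d T 0.016 [561.7 -15. ] -0.01 5.0
```

Emit:
{"name": "apply_moves", "arguments": {
  "delta_pos": [
    [0.1,-0.25,0],
    [0.216,-0.585,0],
    [0.216,-0.585,0],
    [0.216,-0.585,0]
  ],
  "rot": [
    [0,0,0.009],
    [0,0,0.009],
    [0,0,0.009],
    [0,0,0.009]
  ],
  "hand": [0.1,0.1,0.1,0.1]
}}

```text
time_s: 14.67
ee_pos: [485.3, 53.3, 117.3]
ee_rot: [-180.0, -0.1, 179.9]
force: [0.1, 0.5, -2.4]
gripper_width: 27.7
gripper_force: 30.0
```

Emit:
{"name": "apply_moves", "arguments": {
  "delta_pos": [
    [0.1,-0.25,0],
    [0.216,-0.585,0],
    [0.216,-0.585,0],
    [0.216,-0.585,0],
    [0.216,-0.585,-0.14],
    [0.216,-0.585,-0.27],
    [0.216,-0.585,-0.27],
    [0.216,-0.585,-0.27]
  ],
  "rot": [
    [0,0,0],
    [0,0,0],
    [0,0,0],
    [0,0,0],
    [0,0,0],
    [0,0,0],
    [0,0,0],
    [0,0,0]
  ],
  "hand": [0.1,0.1,0.1,0.1,0.1,0.1,0.1,0.1]
}}

```text
time_s: 15.33
ee_pos: [509.9, -13.8, 85.3]
ee_rot: [180.0, -0.2, -179.8]
force: [0.3, 0.0, -3.0]
gripper_width: 27.6
gripper_force: 30.0
```

```bash
python3 m4.py h5.png;python3 m5.py d d,561,-15,0
```

```text
[511.6 -14.2  86.7] [ 180.     0.  -179.8] 27.8
gauge 0.83 [510.4 -15.8  65.9]
blk 0.82 [531.2 242.5   0. ]
blk 0.61 [507.6 123.6   0. ]
blk 0.57 [564.7 -22.3   0. ]
blk 0.97 [520.4 126.4   0. ]
blk 0.89 [546.7 250.5   0. ]
blk 0.88 [564.1 -13.1   0. ]
d S 0.233 [558.5 -17.5] -1.27 29.8
```

View pics/h5.png

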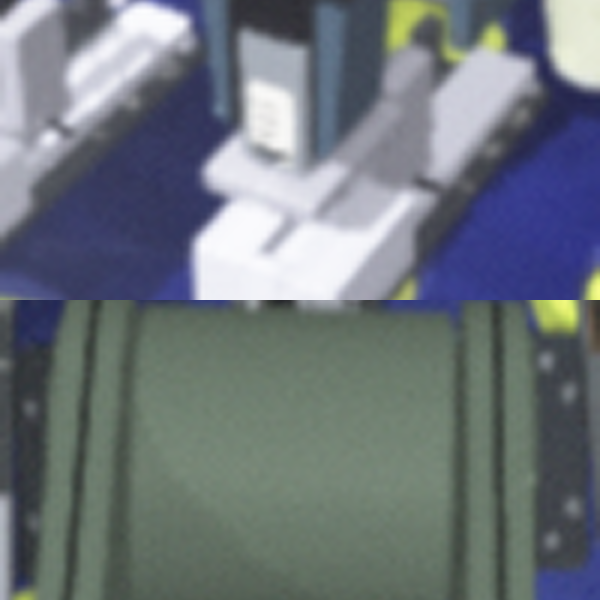

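Emit:
{"name": "apply_moves", "arguments": {
  "delta_pos": [
    [0,0,-0.03],
    [0,0,-0.064],
    [0,0,-0.064],
    [0,0,-0.064],
    [0,0,-0.064]
  ],
  "rot": [
    [0,0,0],
    [0,0,0],
    [0,0,0],
    [0,0,0],
    [0,0,0]
  ],
  "hand": [0.1,0.1,0.1,0.1,0.1]
}}

```text
time_s: 16.25
ee_pos: [511.3, -15.2, 78.3]
ee_rot: [180.0, -0.0, -179.8]
force: [0.7, -0.0, -2.1]
gripper_width: 27.8
gripper_force: 30.0
```

In the groove without contact, so pressing down now.

Emit:
{"name": "apply_moves", "arguments": {
  "delta_pos": [
    [0,0,-0.05],
    [0,0,-0.1],
    [0,0,-0.14],
    [0,0,-0.155],
    [0,0,-0.162],
    [0,0,-0.167],
    [0,0,-0.167],
    [0,0,-0.167],
    [0,0,-0.167]
  ],
  "rot": [
    [0,0,0],
    [0,0,0],
    [0,0,0],
    [0,0,0],
    [0,0,0],
    [0,0,0],
    [0,0,0],
    [0,0,0],
    [0,0,0]
  ],
  "hand": [0.1,0.1,0.1,0.1,0.1,0.1,0.1,0.1,0.1]
}}

```text
time_s: 17.0
ee_pos: [512.3, -15.3, 60.9]
ee_rot: [-180.0, 0.2, -179.8]
force: [-3.8, -0.3, 17.6]
gripper_width: 27.5
gripper_force: 30.0
```

```bash
python3 m4.py h6.png
```

```text
[512.4 -15.3  60.9] [-180.     0.2 -179.8] 27.9
gauge 0.79 [515.9 -14.5  40.1]
blk 0.87 [556.5 -23.    0. ]
blk 0.67 [513.8 116.    0. ]
blk 0.58 [530.5 239.6   0. ]
blk 0.95 [543. 248.   0.]
blk 0.78 [515.7 128.    0. ]
blk 0.65 [564. -16.   0.]
```

View pics/h6.png

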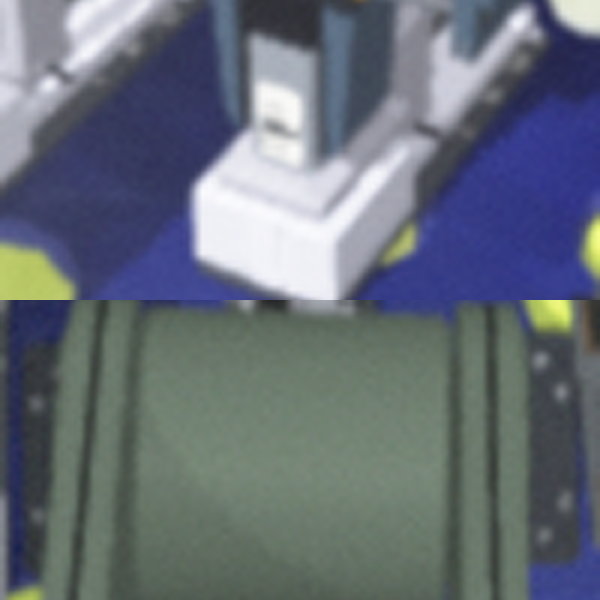

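d reads 12 mm. Returning the gauge to its stand.

Emit:
{"name": "apply_moves", "arguments": {
  "delta_pos": [
    [0,0,0.1],
    [0,0,0.3],
    [0,0,0.5],
    [0,0,0.5],
    [0.05,-0.25,0.5],
    [0.115,-0.556,0.5],
    [0.115,-0.556,0.5]
  ],
  "rot": [
    [0,0,0],
    [0,0,0],
    [0,0,0],
    [0,0,0],
    [0,0,0.03],
    [0,0,0.055],
    [0,0,0.055]
  ],
  "hand": [0.1,0.1,0.1,0.1,0.1,0.1,0.1]
}}

```text
time_s: 17.88
ee_pos: [526.4, -86.7, 117.4]
ee_rot: [-179.8, 0.1, -175.2]
force: [1.0, -0.0, -3.1]
gripper_width: 27.7
gripper_force: 30.0
```

Emit:
{"name": "apply_moves", "arguments": {
  "delta_pos": [
    [0,-0.25,0],
    [0,-0.556,0],
    [0,-0.556,0],
    [0,-0.556,0],
    [0,-0.556,-0.2],
    [0,-0.556,-0.35],
    [0,-0.556,-0.35],
    [0,-0.556,-0.35],
    [0,-0.556,-0.35]
  ],
  "rot": [
    [0,0,0],
    [0,0,0],
    [0,0,0],
    [0,0,0],
    [0,0,0],
    [0,0,0],
    [0,0,0],
    [0,0,0],
    [0,0,0]
  ],
  "hand": [0.1,0.1,0.1,0.1,0.1,0.1,0.1,0.1,0.1]
}}

```text
time_s: 18.63
ee_pos: [525.6, -148.1, 76.8]
ee_rot: [180.0, 0.0, -175.1]
force: [0.3, -0.2, -1.7]
gripper_width: 27.9
gripper_force: 30.0
```

```bash
python3 m4.py h7.png | head -4
```

```text
[ 526.  -148.5   77.5] [-1.800e+02  1.000e-01 -1.751e+02] 27.5
gauge 0.76 [ 535.9 -147.2   56.7]
blk 0.92 [551.2 -26.1   0. ]
blk 0.85 [510.9 116.9   0. ]
```

View pics/h7.png

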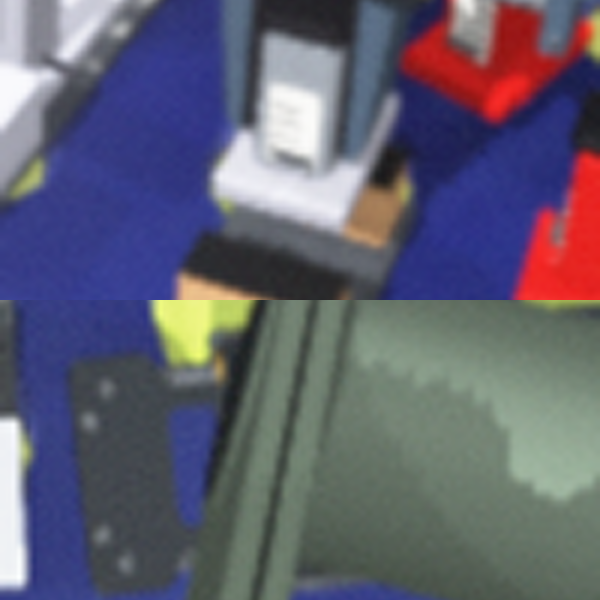

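Emit:
{"name": "apply_moves", "arguments": {
  "delta_pos": [
    [0,0,-0.06],
    [0,0,-0.11],
    [0,0,-0.14],
    [0,0,-0.155],
    [0,0,-0.162],
    [0,0,-0.162],
    [0,0,-0.162]
  ],
  "rot": [
    [0,0,0],
    [0,0,0],
    [0,0,0],
    [0,0,0],
    [0,0,0],
    [0,0,0],
    [0,0,0]
  ],
  "hand": [0.1,0.1,0.1,0.1,0.1,0.1,0.1]
}}

```text
time_s: 19.52
ee_pos: [524.6, -148.6, 57.2]
ee_rot: [180.0, -0.1, -175.1]
force: [-3.3, 0.9, 2.2]
gripper_width: 27.7
gripper_force: 30.0
```

Emit:
{"name": "apply_moves", "arguments": {
  "delta_pos": [
    [0,0,0],
    [0,0,0],
    [0,0,0],
    [0,0,0],
    [0,0,0],
    [0,0,0],
    [0,0,0],
    [0,0,0]
  ],
  "rot": [
    [0,0,0],
    [0,0,0],
    [0,0,0],
    [0,0,0],
    [0,0,0],
    [0,0,0],
    [0,0,0],
    [0,0,0]
  ],
  "hand": [0.85,0.85,0.85,0.85,0.85,0.85,0.85,0.85]
}}

```text
time_s: 20.18
ee_pos: [525.2, -148.7, 57.0]
ee_rot: [180.0, 0.0, -175.1]
force: [-0.5, -0.3, 0.6]
gripper_width: 76.6
gripper_force: 0.0
```

Emit:
{"name": "apply_moves", "arguments": {
  "delta_pos": [
    [0,0,0.1],
    [0,0,0.3],
    [0,0,0.6],
    [0,0,0.9],
    [-0.3,0,1],
    [-0.6,0,1],
    [-1,0.2,1],
    [-1,0.2,1],
    [-1,0.2,1]
  ],
  "rot": [
    [0,0,0],
    [0,0,0],
    [0,0,0],
    [0,0,0],
    [0,0,0],
    [0,0,0],
    [0,0,0],
    [0,0,0],
    [0,0,0]
  ],
  "hand": [0.85,0.85,0.85,0.85,0.85,0.85,0.85,0.85,0.85]
}}

```text
time_s: 20.93
ee_pos: [402.0, -123.4, 177.1]
ee_rot: [180.0, -0.1, -175.1]
force: [0.8, 0.2, -0.0]
gripper_width: 77.5
gripper_force: 0.0
```

```bash
python3 m5.py bcd d,561,-15,0; python3 - <<'E'
from fit import *
S=grab("scene");T=grab("top");print(env.state()["gripper_width"])
for p in(S,T):
    for q,z in(("gauge",36),("stand",0),("grip_a",60)):
        print(q,[(round(d["score"],2),plane(p,d["position"],z).round(1)[:2].tolist()) for d in spotter.landmark_of(p,q)])
    print([(round(s,2),np.round(b,1).tolist(),plane(p,b[:2],60).round(1)[:2].tolist()) for s,m,b in masks(p,"marker_a")])
P={"b":(545,255.4,-2.3),"c":(519.5,124.6,-.6),"d":(561.4,-15,.4)}
# rectified S strips at fin-side; combine crops
rows=[]
for k,(x,y,w) in P.items():
    u=proj(S,[x+30,y,30]);v=proj(T,[x+30,y,30])
    a=S["pixels"][int(u[1])-28:int(u[1])+28,int(u[0])-38:int(u[0])+38,::-1];b=T["pixels"][int(v[1])-35:int(v[1])+35,int(v[0])-25:int(v[0])+25,::-1]
    rows.append(np.vstack([cv2.resize(np.ascontiguousarray(a),(266,196),interpolation=cv2.INTER_LANCZOS4),cv2.resize(np.ascontiguousarray(b),(266,372),interpolation=cv2.INTER_LANCZOS4)]))
cv2.imwrite("pics/m1.png",np.hstack(rows))
np.savez("last.npz",S=S["pixels"],T=T["pixels"])
E
```

```text
b ST 0.072 [544.1 255.2] -1.69 6.0
b S 0.046 [542.7 255.3] -1.55 7.4
b T 0.024 [545.1 255.4] -2.1 28.8
c T 0.008 [520.1 124.9] -0.72 14.9
d ST 0.097 [560.5 -15.7] 0.62 16.1
d S 0.079 [559.  -15.3] 1.61 18.3
d T 0.013 [561.4 -15.9] 0.7 5.1
77.56283466476036
gauge [(0.95, [536.9, -250.9]), (0.87, [536.5, -144.3]), (0.73, [625.8, -176.8]), (0.39, [498.1, 201.9])]
stand [(0.96, [522.2, -148.2]), (0.67, [635.0, 14.8])]
grip_a [(0.92, [522.7, 119.6]), (0.7, [547.9, 256.3]), (0.68, [571.1, -10.9])]
[(0.84, [180.2, 199.1, 16.9, 26.4], [535.9, 238.4])]
gauge [(0.73, [554.3, -251.4]), (0.7, [530.0, -148.0])]
stand [(0.88, [527.5, -147.5])]
grip_a [(0.65, [527.1, 128.7]), (0.5, [548.3, 258.5]), (0.17, [544.7, 243.2])]
[(0.6, [269.0, 228.6, 12.7, 14.7], [569.6, -14.5]), (0.52, [206.7, 247.2, 17.5, 15.2], [533.1, 120.3])]
```

View pics/m1.png

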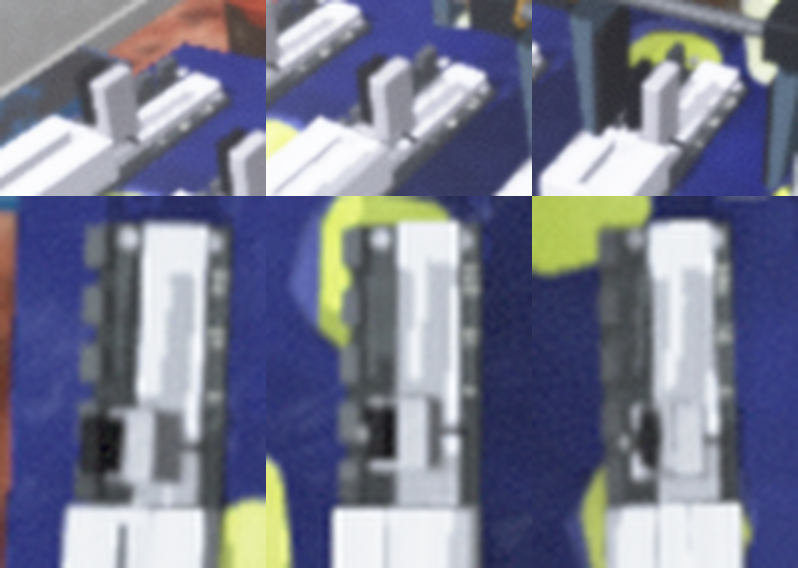

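Gauge is back on its stand. In the crop, the plate edge carries lines 1, 2 and 3 (b: rows 397, 333, 272), and a dark pointer is on each marker (b 446, c 430, d 440). I'll convert these to block-frame x.

```bash
python3 - <<'E'
from fit import *
T=grab("top")
P={"b":(545,255.4,-2.2),"c":(519.7,124.8,-.7),"d":(561.4,-15.5,.6)}
D={"b":(0,444.5,140,[397,333,272],446,215),"c":(266,433,413,[391,332,275],430,470),"d":(532,437,684,[389,332,275],440,722)}
for k,(x,y,w) in P.items():
    v=proj(T,[x+30,y,30]); c0,r0=int(v[0])-25,int(v[1])-35; off,fr,fc,ln,pt,lc=D[k]
    w=np.radians(w); R=np.array([[np.cos(w),np.sin(w)],[-np.sin(w),np.cos(w)]])
    px=lambda c,r:((c-off+.5)/5.32-.5+c0,(r-196+.5)/5.314-.5+r0)
    loc=lambda c,r,z:(R@(plane(T,px(c,r),z)[:2]-[x,y])).round(1)
    print(k,"fin",loc(fc,fr,72),"lines",[loc(lc,r,8).tolist() for r in ln],"pointer z8,z20",loc(lc-15,pt,8),loc(lc-15,pt,20), loc(lc,505,40))
E
```

```text
b fin [ 6.  -9.4] lines [[27.4, -25.4], [54.5, -24.6], [80.4, -23.8]] pointer z8,z20 [  6.6 -19.7] [  6.5 -22.3] [-17.9 -33.5]
c fin [11.2 -9.1] lines [[28.8, -25.4], [53.8, -25.5], [77.9, -25.6]] pointer z8,z20 [ 12.5 -19. ] [ 12.4 -20.3] [-18.4 -28.5]
d fin [ 6.8 -5.9] lines [[29.0, -22.5], [53.2, -23.4], [77.5, -24.3]] pointer z8,z20 [  7.6 -15.4] [  7.2 -15.3] [-20.5 -20.4]
```

Emit:
{"name": "apply_moves", "arguments": {
  "delta_pos": [
    [0.1,0.3,0],
    [0.2,0.6,0],
    [0.304,0.785,0],
    [0.304,0.785,0]
  ],
  "rot": [
    [0,0,-0.04],
    [0,0,-0.082],
    [0,0,-0.082],
    [0,0,-0.082]
  ],
  "hand": [0.62,0.62,0.62,0.62]
}}

```text
time_s: 22.02
ee_pos: [443.6, -27.4, 177.2]
ee_rot: [179.9, 0.1, 178.0]
force: [0.0, -0.7, 0.6]
gripper_width: 57.4
gripper_force: 0.0
```

Emit:
{"name": "apply_moves", "arguments": {
  "delta_pos": [
    [0.1,0.3,0],
    [0.2,0.6,0],
    [0.304,0.785,0],
    [0.304,0.785,0]
  ],
  "rot": [
    [0,0,0],
    [0,0,0],
    [0,0,0],
    [0,0,0]
  ],
  "hand": [0.62,0.62,0.62,0.62]
}}

```text
time_s: 22.35
ee_pos: [480.3, 66.7, 177.1]
ee_rot: [179.9, 0.1, 178.0]
force: [-0.1, -0.5, -0.5]
gripper_width: 56.6
gripper_force: 0.0
```

Emit:
{"name": "apply_moves", "arguments": {
  "delta_pos": [
    [0.1,0.3,0],
    [0.2,0.6,0],
    [0.304,0.785,0],
    [0.304,0.785,0]
  ],
  "rot": [
    [0,0,0],
    [0,0,0],
    [0,0,0],
    [0,0,0]
  ],
  "hand": [0.62,0.62,0.62,0.62]
}}

```text
time_s: 22.68
ee_pos: [516.6, 160.6, 176.8]
ee_rot: [179.9, 0.1, 178.0]
force: [0.2, 0.5, 0.7]
gripper_width: 56.2
gripper_force: 0.0
```

Emit:
{"name": "apply_moves", "arguments": {
  "delta_pos": [
    [0.1,0.3,0],
    [0.2,0.6,0],
    [0.304,0.785,0],
    [0.304,0.785,-0.2],
    [0.304,0.785,-0.4],
    [0.304,0.785,-0.64],
    [0.304,0.785,-0.64],
    [0.304,0.785,-0.64],
    [0.304,0.785,-0.64]
  ],
  "rot": [
    [0,0,0],
    [0,0,0],
    [0,0,0],
    [0,0,0],
    [0,0,0],
    [0,0,0],
    [0,0,0],
    [0,0,0],
    [0,0,0]
  ],
  "hand": [0.62,0.62,0.62,0.62,0.62,0.62,0.62,0.62,0.62]
}}

```text
time_s: 23.43
ee_pos: [552.0, 251.5, 101.7]
ee_rot: [180.0, 0.1, 177.8]
force: [0.7, -0.3, 0.1]
gripper_width: 56.3
gripper_force: 0.0
```

Emit:
{"name": "apply_moves", "arguments": {
  "delta_pos": [
    [0,0,-0.12],
    [0,0,-0.25],
    [0,0,-0.35],
    [0,0,-0.458],
    [0,0,-0.458],
    [0,0,-0.458],
    [0,0,-0.458]
  ],
  "rot": [
    [0,0,0],
    [0,0,0],
    [0,0,0],
    [0,0,0],
    [0,0,0],
    [0,0,0],
    [0,0,0]
  ],
  "hand": [0.62,0.62,0.62,0.62,0.62,0.62,0.62]
}}

```text
time_s: 24.02
ee_pos: [552.4, 252.4, 47.2]
ee_rot: [179.9, 0.2, 177.8]
force: [0.5, -0.7, -0.5]
gripper_width: 56.7
gripper_force: 0.0
```

```bash
python3 - <<'E'
from h import *
S=grab("scene"); e=env.state()["ee_pos"]; print(e)
u=proj(S,[e[0],e[1],55]).astype(int); print(u)
save(S,"p1.png",(max(u[0]-50,0),u[1]-40,max(u[0]-50,0)+100,u[1]+40),6)
E
```

```text
[552.28734282 252.47661086  47.15206367]
[180 195]
```

View pics/p1.png

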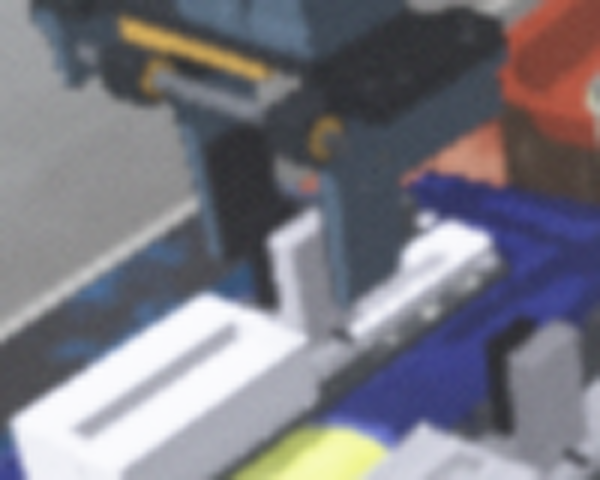

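Fingers straddle b's fin and tab, so I'm pinching.

Emit:
{"name": "apply_moves", "arguments": {
  "delta_pos": [
    [0,0,0],
    [0,0,0],
    [0,0,0],
    [0,0,0],
    [0,0,0],
    [0,0,0],
    [0,0,0],
    [0,0,0]
  ],
  "rot": [
    [0,0,0],
    [0,0,0],
    [0,0,0],
    [0,0,0],
    [0,0,0],
    [0,0,0],
    [0,0,0],
    [0,0,0]
  ],
  "hand": [0,0,0,0,0,0,0,0],
  "newtons": 20
}}

```text
time_s: 24.73
ee_pos: [551.3, 252.1, 45.7]
ee_rot: [180.0, 0.0, 177.8]
force: [-1.5, -0.7, 6.0]
gripper_width: 22.6
gripper_force: 20.0
```

Emit:
{"name": "apply_moves", "arguments": {
  "delta_pos": [
    [0.1,-0.004,0],
    [0.2,-0.008,0],
    [0.3,-0.012,0],
    [0.4,-0.015,0],
    [0.5,-0.019,0],
    [0.55,-0.021,0],
    [0.55,-0.021,0],
    [0.55,-0.021,0]
  ],
  "rot": [
    [0,0,0],
    [0,0,0],
    [0,0,0],
    [0,0,0],
    [0,0,0],
    [0,0,0],
    [0,0,0],
    [0,0,0]
  ],
  "hand": [0,0,0,0,0,0,0,0]
}}

```text
time_s: 25.4
ee_pos: [618.5, 248.8, 45.8]
ee_rot: [-180.0, 0.1, 177.8]
force: [1.3, -2.9, 4.9]
gripper_width: 22.2
gripper_force: 20.0
```

Emit:
{"name": "apply_moves", "arguments": {
  "delta_pos": [
    [0.02,-0.001,0],
    [0.04,-0.002,0],
    [0.05,-0.002,0],
    [0.05,-0.002,0],
    [0.05,-0.002,0]
  ],
  "rot": [
    [0,0,0],
    [0,0,0],
    [0,0,0],
    [0,0,0],
    [0,0,0]
  ],
  "hand": [0,0,0,0,0]
}}

```text
time_s: 25.82
ee_pos: [621.8, 248.7, 45.8]
ee_rot: [-179.9, -0.2, 177.8]
force: [-3.4, -2.4, 7.3]
gripper_width: 22.5
gripper_force: 20.0
```

Emit:
{"name": "apply_moves", "arguments": {
  "delta_pos": [
    [0.01,0,0],
    [0.015,0,0],
    [0.015,0,0],
    [0.015,0,0],
    [0.015,0,0]
  ],
  "rot": [
    [0,0,0],
    [0,0,0],
    [0,0,0],
    [0,0,0],
    [0,0,0]
  ],
  "hand": [0,0,0,0,0]
}}

```text
time_s: 26.23
ee_pos: [621.8, 248.6, 45.7]
ee_rot: [-179.9, -0.4, 177.8]
force: [-6.9, -1.6, 9.6]
gripper_width: 22.6
gripper_force: 20.0
```

Emit:
{"name": "apply_moves", "arguments": {
  "delta_pos": [
    [-0.018,0,0],
    [-0.018,0,0],
    [-0.018,0,0],
    [-0.018,0,0],
    [-0.018,0,0],
    [-0.018,0,0],
    [-0.018,0,0],
    [-0.018,0,0]
  ],
  "rot": [
    [0,0,0],
    [0,0,0],
    [0,0,0],
    [0,0,0],
    [0,0,0],
    [0,0,0],
    [0,0,0],
    [0,0,0]
  ],
  "hand": [0,0,0.62,0.62,0.62,0.62,0.62,0.62]
}}

```text
time_s: 26.9
ee_pos: [622.5, 248.9, 44.7]
ee_rot: [-179.9, -0.0, 177.8]
force: [0.2, 0.6, 0.2]
gripper_width: 55.9
gripper_force: 0.0
```

Emit:
{"name": "apply_moves", "arguments": {
  "delta_pos": [
    [0,0,0.15],
    [0,0,0.4],
    [0,0,0.8],
    [-0.4,-0.3,1],
    [-1,-0.8,1],
    [-1,-1,1],
    [-1,-1,1],
    [-1,-1,1]
  ],
  "rot": [
    [0,0,0],
    [0,0,0],
    [0,0,0],
    [0,0,0],
    [0,0,0],
    [0,0,0],
    [0,0,0],
    [0,0,0]
  ],
  "hand": [0.62,0.62,0.62,0.62,0.62,0.62,0.62,0.62]
}}

```text
time_s: 27.57
ee_pos: [498.0, 125.5, 165.6]
ee_rot: [-179.8, -0.2, 177.8]
force: [0.3, 0.9, -0.6]
gripper_width: 56.8
gripper_force: 0.0
```

Emit:
{"name": "apply_moves", "arguments": {
  "delta_pos": [
    [-0.3,-0.3,0],
    [-0.7,-0.6,0],
    [-0.8,-1,0],
    [-0.8,-1,0],
    [-0.8,-1,0]
  ],
  "rot": [
    [0,0,0],
    [0,0,0],
    [0,0,0],
    [0,0,0],
    [0,0,0]
  ],
  "hand": [0.62,0.62,0.62,0.62,0.62]
}}

```text
time_s: 27.98
ee_pos: [403.6, 6.0, 165.1]
ee_rot: [-179.9, -0.1, 177.6]
force: [-0.5, 0.7, -0.7]
gripper_width: 56.6
gripper_force: 0.0
```

```bash
cat > m6.py <<'E'
# block pose (T mask) and fin/tab: print fin centre in block frame from T via template: bright/dark profile
from fit import *
import sys
T=grab("top");S=grab("scene")
G=dict(b=[545,255.5,-.04],c=[519.7,124.7,-.01],d=[561.4,-15.5,0.01])
mt=masks(T,"block_a")
for k in sys.argv[1]:
    g=G[k]; m=near(T,mt,[g[0]-10,g[1],20]); x=list(g)
    if m is not None:
        o=min((fit([(T,m)],[*g,q0],lambda q:blkboxes(k,q[3]),[8,8,.08,15]) for q0 in(8.,40.)),key=lambda o:o.fun); x=list(o.x[:3]); print(k,"T",round(o.fun,3),o.x[:2].round(1),np.degrees(o.x[2]).round(2),o.x[3].round(1))
    c,s=np.cos(x[2]),np.sin(x[2]); R=np.array([[c,s],[-s,c]])
    for p,n in((S,"S"),(T,"T")):
        for d in spotter.landmark_of(p,"grip_a"):
            l=R@(plane(p,d["position"],60)[:2]-x[:2])
            if abs(l[1])<30 and abs(l[0]-40)<70: print("   grip",n,round(d["score"],2),l.round(1))
    # rectified patch at height z=8 (lines) and z=72 (fin) : rows block x, cols block y
    def rect(z,x0,x1,y0,y1,st=1.):
        X,Y=np.meshgrid(np.arange(x0,x1,st),np.arange(y0,y1,st),indexing="ij")
        w=np.stack([x[0]+c*X-s*Y,x[1]+s*X+c*Y,np.full_like(X,z)],-1)
        K,Rr,t=[np.array(T[q],float) for q in("camera_matrix","R","t")]
        q=(w@Rr.T+t)@K.T; q=q[...,:2]/q[...,2:]
        return cv2.remap(T["pixels"],q[...,0].astype(np.float32),q[...,1].astype(np.float32),cv2.INTER_CUBIC).mean(-1)
    L=rect(8,-15,100,-26,-22).mean(1); print("   lines:",[int(v) for v in L[::2]])
    A=rect(72,-20,100,4,14); print("   tab dark x:",[int(v) for v in A.mean(1)[::3]])
    F=rect(72,-20,100,-14,-5); print("   fin x:",[int(v) for v in F.mean(1)[::3]])
E
python3 m6.py bcd
```

```text
b T 0.017 [545.9 256. ] -2.15 71.3
   grip S 0.52 [69.8 -6.1]
   grip T 0.77 [72.4 -0.4]
   lines: [74, 75, 71, 75, 75, 74, 73, 74, 75, 73, 73, 73, 75, 79, 90, 98, 100, 100, 100, 106, 128, 146, 125, 101, 95, 97, 97, 97, 98, 97, 101, 116, 136, 143, 144, 140, 109, 95, 94, 93, 92, 93, 108, 135, 146, 134, 139, 144, 119, 94, 85, 103, 144, 178, 179, 160, 119, 79]
   tab dark x: [188, 86, 76, 77, 81, 91, 94, 81, 79, 84, 97, 96, 97, 95, 90, 81, 82, 91, 98, 97, 98, 95, 87, 82, 86, 95, 103, 97, 67, 46, 46, 44, 45, 45, 45, 56, 87, 99, 86, 76]
   fin x: [208, 178, 163, 163, 164, 164, 160, 165, 188, 194, 195, 199, 202, 204, 206, 207, 210, 208, 201, 201, 201, 202, 197, 195, 192, 189, 201, 202, 213, 213, 211, 210, 212, 214, 214, 212, 199, 153, 109, 67]
c T 0.023 [521.7 124.8] -0.67 18.4
   grip S 0.69 [ 8.5 -6. ]
   grip T 0.64 [ 7.2 -0.1]
   lines: [73, 75, 77, 76, 76, 75, 76, 77, 77, 75, 74, 74, 67, 68, 71, 74, 75, 72, 71, 77, 93, 107, 95, 78, 71, 71, 74, 74, 73, 74, 82, 97, 110, 116, 102, 79, 75, 73, 77, 83, 85, 92, 107, 110, 105, 108, 104, 109, 90, 78, 89, 121, 153, 164, 151, 126, 100, 83]
   t
[... 457 characters left out ...]
grip T 0.78 [14.7 10.4]
   lines: [73, 73, 72, 73, 74, 73, 72, 73, 75, 77, 70, 66, 72, 80, 82, 85, 86, 83, 84, 91, 110, 129, 126, 103, 94, 95, 95, 95, 96, 95, 96, 112, 143, 163, 149, 132, 114, 102, 99, 99, 100, 110, 131, 154, 159, 163, 156, 152, 145, 120, 108, 116, 145, 183, 200, 184, 141, 93]
   tab dark x: [165, 94, 91, 106, 153, 140, 100, 79, 59, 55, 66, 76, 94, 122, 104, 96, 94, 92, 96, 99, 99, 101, 102, 102, 97, 96, 96, 98, 103, 106, 107, 101, 98, 91, 114, 166, 160, 129, 136, 160]
   fin x: [195, 194, 202, 192, 194, 214, 213, 212, 209, 209, 201, 168, 158, 163, 185, 200, 201, 202, 202, 202, 208, 211, 211, 211, 212, 213, 215, 220, 217, 209, 201, 202, 217, 238, 241, 241, 233, 204, 117, 50]
```

Emit:
{"name": "apply_moves", "arguments": {
  "delta_pos": [
    [0.25,0.22,0],
    [0.519,0.466,0],
    [0.519,0.466,0],
    [0.519,0.466,0]
  ],
  "rot": [
    [0,0,0.01],
    [0,0,0.0175],
    [0,0,0.0175],
    [0,0,0.0175]
  ],
  "hand": [0.62,0.62,0.62,0.62]
}}

```text
time_s: 28.77
ee_pos: [470.3, 66.8, 164.7]
ee_rot: [180.0, -0.0, 179.5]
force: [-1.0, 0.2, -0.7]
gripper_width: 56.4
gripper_force: 0.0
```

Emit:
{"name": "apply_moves", "arguments": {
  "delta_pos": [
    [0.25,0.22,0],
    [0.519,0.466,0],
    [0.519,0.466,0],
    [0.519,0.466,0],
    [0.519,0.466,-0.2],
    [0.519,0.466,-0.4],
    [0.519,0.466,-0.5],
    [0.519,0.466,-0.5],
    [0.519,0.466,-0.5]
  ],
  "rot": [
    [0,0,0],
    [0,0,0],
    [0,0,0],
    [0,0,0],
    [0,0,0],
    [0,0,0],
    [0,0,0],
    [0,0,0],
    [0,0,0]
  ],
  "hand": [0.62,0.62,0.62,0.62,0.62,0.62,0.62,0.62,0.62]
}}

```text
time_s: 29.52
ee_pos: [529.7, 120.1, 105.1]
ee_rot: [-180.0, -0.1, 179.3]
force: [-0.5, 0.2, -0.2]
gripper_width: 56.6
gripper_force: 0.0
```

Emit:
{"name": "apply_moves", "arguments": {
  "delta_pos": [
    [0,0,-0.12],
    [0,0,-0.25],
    [0,0,-0.35],
    [0,0,-0.45],
    [0,0,-0.5],
    [0,0,-0.5],
    [0,0,-0.5],
    [0,0,-0.5]
  ],
  "rot": [
    [0,0,0],
    [0,0,0],
    [0,0,0],
    [0,0,0],
    [0,0,0],
    [0,0,0],
    [0,0,0],
    [0,0,0]
  ],
  "hand": [0.62,0.62,0.62,0.62,0.62,0.62,0.62,0.62]
}}

```text
time_s: 30.18
ee_pos: [532.0, 121.2, 46.5]
ee_rot: [180.0, 0.1, 179.3]
force: [-0.1, -0.3, -0.1]
gripper_width: 56.2
gripper_force: 0.0
```

Emit:
{"name": "apply_moves", "arguments": {
  "delta_pos": [
    [0,0,0],
    [0,0,0],
    [0,0,0],
    [0,0,0],
    [0,0,0],
    [0,0,0],
    [0,0,0]
  ],
  "rot": [
    [0,0,0],
    [0,0,0],
    [0,0,0],
    [0,0,0],
    [0,0,0],
    [0,0,0],
    [0,0,0]
  ],
  "hand": [0,0,0,0,0,0,0],
  "newtons": 3
}}

```text
time_s: 30.77
ee_pos: [531.4, 122.2, 45.4]
ee_rot: [179.9, 0.0, 179.3]
force: [-0.3, 4.4, 0.9]
gripper_width: 24.8
gripper_force: 3.0
```

Emit:
{"name": "apply_moves", "arguments": {
  "delta_pos": [
    [0,0,0],
    [0,0,0],
    [0,0,0],
    [0,0,0],
    [0.04,0,0],
    [0.09,-0.001,0],
    [0.141,-0.002,0],
    [0.141,-0.002,0],
    [0.141,-0.002,0],
    [0.141,-0.002,0]
  ],
  "rot": [
    [0,0,0],
    [0,0,0],
    [0,0,0],
    [0,0,0],
    [0,0,0],
    [0,0,0],
    [0,0,0],
    [0,0,0],
    [0,0,0],
    [0,0,0]
  ],
  "hand": [0,0,0,0,0,0,0,0,0,0],
  "newtons": 20
}}

```text
time_s: 31.6
ee_pos: [549.3, 120.8, 45.4]
ee_rot: [180.0, 0.1, 179.3]
force: [1.3, -1.1, 3.7]
gripper_width: 22.5
gripper_force: 20.0
```

Emit:
{"name": "apply_moves", "arguments": {
  "delta_pos": [
    [0,0,0],
    [0,0,0],
    [0,0,0],
    [0,0,0],
    [0,0,0],
    [0,0,0]
  ],
  "rot": [
    [0,0,0],
    [0,0,0],
    [0,0,0],
    [0,0,0],
    [0,0,0],
    [0,0,0]
  ],
  "hand": [0.4,0.4,0.4,0.4,0.4,0.4]
}}

```text
time_s: 32.1
ee_pos: [548.1, 121.2, 45.1]
ee_rot: [180.0, -0.0, 179.3]
force: [1.0, 3.5, 1.1]
gripper_width: 36.3
gripper_force: 1.7
```

Emit:
{"name": "apply_moves", "arguments": {
  "delta_pos": [
    [0,0,0],
    [0,0,0],
    [0,0,0],
    [0,0,0],
    [0,0,0]
  ],
  "rot": [
    [0,0,0],
    [0,0,0],
    [0,0,0],
    [0,0,0],
    [0,0,0]
  ],
  "hand": [0,0,0,0,0],
  "newtons": 3
}}

```text
time_s: 32.52
ee_pos: [548.1, 121.5, 45.2]
ee_rot: [179.9, -0.0, 179.3]
force: [1.3, 5.2, 1.1]
gripper_width: 24.1
gripper_force: 3.0
```

Emit:
{"name": "apply_moves", "arguments": {
  "delta_pos": [
    [0,0,0],
    [0,0,0],
    [0,0,0],
    [0,0,0],
    [0,0,0.2],
    [0,0,0.5],
    [0,0,1],
    [-0.5,0,1],
    [-1,0,1],
    [-1,0,1]
  ],
  "rot": [
    [0,0,0],
    [0,0,0],
    [0,0,0],
    [0,0,0],
    [0,0,0],
    [0,0,0],
    [0,0,0],
    [0,0,0],
    [0,0,0],
    [0,0,0]
  ],
  "hand": [0.62,0.62,0.62,0.62,0.62,0.62,0.62,0.62,0.62,0.62]
}}

```text
time_s: 33.35
ee_pos: [426.2, 119.9, 165.7]
ee_rot: [-179.9, -0.0, 179.3]
force: [-0.8, -0.0, -0.0]
gripper_width: 56.4
gripper_force: 0.0
```

Emit:
{"name": "apply_moves", "arguments": {
  "delta_pos": [
    [-0.1,-0.3,0],
    [-0.1,-0.6,0],
    [-0.1,-1,0],
    [-0.1,-1,0],
    [-0.1,-1,0]
  ],
  "rot": [
    [0,0,0],
    [0,0,0],
    [0,0,0],
    [0,0,0],
    [0,0,0]
  ],
  "hand": [0.62,0.62,0.62,0.62,0.62]
}}

```text
time_s: 33.77
ee_pos: [415.2, -1.3, 165.0]
ee_rot: [-179.9, -0.1, 179.1]
force: [0.9, 0.7, -0.2]
gripper_width: 56.8
gripper_force: 0.0
```

```bash
python3 - <<'E'
s=open('m6.py').read()
i=s.index('    A=rect(72')
s=s[:i]+'''    m0=float(sys.argv[2+sys.argv[1].index(k)])
    for n,a in (("lineprof -20..-12 z20",rect(20,m0-14,m0+14,-22,-13).mean(1)),("tab x z72 y5..9",rect(72,m0-25,m0+25,4,8).mean(1)),("y z72",rect(72,m0-8,m0+8,-24,26).mean(0))): print("   ",n,[int(v) for v in a[::2]])
'''
open('m6.py','w').write(s)
E
python3 m6.py bcd 75 27 7
```

```text
b T 0.022 [545.7 256. ] -1.66 28.4
   grip S 0.69 [73.8  0.9]
   grip T 0.56 [73.  -4.9]
   lines: [74, 75, 75, 76, 75, 75, 74, 73, 75, 74, 73, 71, 73, 81, 92, 99, 99, 98, 101, 108, 128, 145, 125, 101, 96, 98, 98, 98, 100, 98, 100, 114, 134, 140, 143, 141, 110, 98, 97, 96, 91, 94, 110, 131, 138, 123, 126, 131, 115, 99, 92, 109, 150, 182, 183, 167, 125, 84]
    lineprof -20..-12 z20 [221, 201, 188, 188, 188, 183, 157, 119, 112, 139, 158, 167, 171, 170]
    tab x z72 y5..9 [78, 76, 76, 78, 82, 82, 71, 51, 38, 35, 37, 41, 40, 37, 37, 37, 39, 40, 52, 72, 87, 90, 83, 76, 72]
    y z72 [100, 100, 95, 117, 176, 214, 217, 215, 214, 178, 91, 29, 23, 24, 30, 41, 48, 48, 61, 76, 81, 81, 80, 80, 80]
c T 0.045 [520.6 124.9] -0.69 14.6
   grip S 0.58 [ 14.8 -15.1]
   grip T 0.6 [31.7  1.9]
   lines: [75, 76, 76, 76, 78, 78, 75, 75, 76, 77, 78, 77, 75, 74, 73, 74, 74, 73, 73, 74, 77, 85, 90, 79, 73, 74, 74, 74, 72, 73, 78, 89, 110, 128, 132, 110, 88, 86, 88, 85, 86, 87, 98, 111, 116, 126, 128, 128, 122, 96, 90, 107, 137, 162, 164, 142, 113, 90]
    lineprof -20..-12 z20 [206, 202, 207, 210, 211, 20
[... 310 characters left out ...]
-15.2] 0.55 25.3
   grip S 0.8 [10.5  5.7]
   grip T 0.6 [17.3  2.3]
   lines: [70, 74, 74, 75, 74, 74, 73, 72, 75, 75, 70, 67, 70, 74, 79, 83, 90, 87, 86, 95, 116, 139, 142, 115, 101, 97, 99, 101, 99, 98, 101, 107, 135, 160, 150, 135, 115, 98, 93, 94, 95, 99, 119, 146, 159, 163, 160, 155, 154, 118, 99, 102, 114, 124, 130, 125, 108, 82]
    lineprof -20..-12 z20 [156, 156, 157, 158, 158, 154, 134, 120, 142, 182, 198, 203, 200, 193]
    tab x z72 y5..9 [134, 124, 126, 124, 131, 134, 120, 96, 84, 79, 73, 69, 63, 59, 62, 67, 70, 89, 117, 137, 142, 152, 154, 154, 150]
    y z72 [72, 86, 142, 192, 183, 175, 209, 217, 217, 217, 210, 196, 201, 170, 101, 53, 43, 58, 91, 113, 115, 131, 124, 109, 102]
```

b and c look locked: their pointers line up with lines 3 and 1, and both tabs are out. Next is d.

Emit:
{"name": "apply_moves", "arguments": {
  "delta_pos": [
    [0.3,-0.04,0],
    [0.634,-0.082,0],
    [0.634,-0.082,0],
    [0.634,-0.082,0]
  ],
  "rot": [
    [0,0,0.015],
    [0,0,0.015],
    [0,0,0.015],
    [0,0,0.015]
  ],
  "hand": [0.62,0.62,0.62,0.62]
}}

```text
time_s: 34.55
ee_pos: [493.7, -8.6, 164.6]
ee_rot: [180.0, -0.0, -179.3]
force: [0.2, -0.5, -1.1]
gripper_width: 56.6
gripper_force: 0.0
```

Emit:
{"name": "apply_moves", "arguments": {
  "delta_pos": [
    [0.3,-0.04,0],
    [0.634,-0.082,0],
    [0.634,-0.082,0],
    [0.634,-0.082,0],
    [0.634,-0.082,-0.2],
    [0.634,-0.082,-0.4],
    [0.634,-0.082,-0.5],
    [0.634,-0.082,-0.5],
    [0.634,-0.082,-0.5]
  ],
  "rot": [
    [0,0,0],
    [0,0,0],
    [0,0,0],
    [0,0,0],
    [0,0,0],
    [0,0,0],
    [0,0,0],
    [0,0,0],
    [0,0,0]
  ],
  "hand": [0.62,0.62,0.62,0.62,0.62,0.62,0.62,0.62,0.62]
}}

```text
time_s: 35.3
ee_pos: [566.6, -18.3, 105.3]
ee_rot: [180.0, -0.1, -179.4]
force: [-0.4, 1.3, -0.9]
gripper_width: 56.7
gripper_force: 0.0
```

Emit:
{"name": "apply_moves", "arguments": {
  "delta_pos": [
    [0,0,-0.12],
    [0,0,-0.25],
    [0,0,-0.35],
    [0,0,-0.45],
    [0,0,-0.5],
    [0,0,-0.5],
    [0,0,-0.5],
    [0,0,-0.5],
    [0,0,-0.5]
  ],
  "rot": [
    [0,0,0],
    [0,0,0],
    [0,0,0],
    [0,0,0],
    [0,0,0],
    [0,0,0],
    [0,0,0],
    [0,0,0],
    [0,0,0]
  ],
  "hand": [0.62,0.62,0.62,0.62,0.62,0.62,0.62,0.62,0.62]
}}

```text
time_s: 36.05
ee_pos: [569.1, -18.7, 46.4]
ee_rot: [-180.0, 0.1, -179.4]
force: [-0.9, 0.6, 0.2]
gripper_width: 56.4
gripper_force: 0.0
```

Emit:
{"name": "apply_moves", "arguments": {
  "delta_pos": [
    [0,0,0],
    [0,0,0],
    [0,0,0],
    [0,0,0],
    [0,0,0],
    [0,0,0],
    [0,0,0],
    [0,0,0],
    [0,0,0]
  ],
  "rot": [
    [0,0,0],
    [0,0,0],
    [0,0,0],
    [0,0,0],
    [0,0,0],
    [0,0,0],
    [0,0,0],
    [0,0,0],
    [0,0,0]
  ],
  "hand": [0,0,0,0,0,0,0,0,0],
  "newtons": 20
}}

```text
time_s: 36.8
ee_pos: [568.4, -17.7, 45.4]
ee_rot: [179.9, 0.0, -179.4]
force: [-0.6, 5.1, 2.3]
gripper_width: 22.4
gripper_force: 20.0
```

Emit:
{"name": "apply_moves", "arguments": {
  "delta_pos": [
    [0.08,0.001,0],
    [0.16,0.002,0],
    [0.24,0.003,0],
    [0.31,0.004,0],
    [0.36,0.004,0],
    [0.377,0.004,0],
    [0.377,0.004,0],
    [0.377,0.004,0],
    [0.377,0.004,0]
  ],
  "rot": [
    [0,0,0],
    [0,0,0],
    [0,0,0],
    [0,0,0],
    [0,0,0],
    [0,0,0],
    [0,0,0],
    [0,0,0],
    [0,0,0]
  ],
  "hand": [0,0,0,0,0,0,0,0,0]
}}

```text
time_s: 37.55
ee_pos: [614.4, -17.3, 45.4]
ee_rot: [179.9, 0.1, -179.4]
force: [0.5, 5.0, 1.6]
gripper_width: 22.5
gripper_force: 20.0
```

Emit:
{"name": "apply_moves", "arguments": {
  "delta_pos": [
    [0,0,0],
    [0,0,0],
    [0,0,0],
    [0,0,0],
    [0,0,0],
    [0,0,0]
  ],
  "rot": [
    [0,0,0],
    [0,0,0],
    [0,0,0],
    [0,0,0],
    [0,0,0],
    [0,0,0]
  ],
  "hand": [0.4,0.4,0.4,0.4,0.4,0.4]
}}

```text
time_s: 38.05
ee_pos: [614.1, -18.2, 45.4]
ee_rot: [180.0, 0.1, -179.4]
force: [1.0, 4.6, 0.9]
gripper_width: 36.4
gripper_force: 2.1
```

Emit:
{"name": "apply_moves", "arguments": {
  "delta_pos": [
    [0,0,0],
    [0,0,0],
    [0,0,0],
    [0,0,0],
    [0,0,0.2],
    [0,0,0.5],
    [0,0,1],
    [-0.5,0.2,1],
    [-1,0.3,1],
    [-1,0.3,1]
  ],
  "rot": [
    [0,0,0],
    [0,0,0],
    [0,0,0],
    [0,0,0],
    [0,0,0],
    [0,0,0],
    [0,0,0],
    [0,0,0],
    [0,0,0],
    [0,0,0]
  ],
  "hand": [0.62,0.62,0.62,0.62,0.62,0.62,0.62,0.62,0.62,0.62]
}}

```text
time_s: 38.88
ee_pos: [494.9, 17.0, 165.9]
ee_rot: [-180.0, 0.1, -179.4]
force: [-0.4, 1.2, 0.5]
gripper_width: 56.6
gripper_force: 0.0
```

Emit:
{"name": "apply_moves", "arguments": {
  "delta_pos": [
    [-0.3,0,0],
    [-0.6,0,0],
    [-0.9,0,0],
    [-0.9,0,0],
    [-0.9,0,0]
  ],
  "rot": [
    [0,0,0],
    [0,0,0],
    [0,0,0],
    [0,0,0],
    [0,0,0]
  ],
  "hand": [0.62,0.62,0.62,0.62,0.62]
}}

```text
time_s: 39.3
ee_pos: [386.3, 16.8, 165.3]
ee_rot: [-180.0, 0.0, -179.4]
force: [0.5, 0.1, 0.9]
gripper_width: 56.7
gripper_force: 0.0
```

```bash
python3 m6.py bcd 76 28 52; python3 - <<'E'
from fit import *
S=grab("scene");T=grab("top")
gm=[(p,masks(p,"gauge"),masks(p,"stand")) for p in(S,T)]
v=[(p,(near(p,a,[525,-148.7,70])|near(p,b,[525,-148.7,15]))) for p,a,b in gm]
o=fit(v,[525,-148.7,0.08],lambda q:gboxes(),[6,6,.08]); print("stand",round(o.fun,3),o.x[:2].round(1),np.degrees(o.x[2]))
for p in(S,T):
  for q,z in(("gauge",36),("stand",0),("cup_6",0)):
    print(q,[(round(d["score"],2),plane(p,d["position"],z).round(1)[:2].tolist()) for d in spotter.landmark_of(p,q)])
E
```

```text
b T 0.022 [545.5 255.6] -2.46 74.1
   grip S 0.55 [76.   1.1]
   grip T 0.5 [77.4 -0.9]
   lines: [73, 74, 75, 75, 73, 73, 74, 73, 73, 72, 74, 75, 72, 76, 88, 97, 99, 100, 97, 101, 123, 146, 135, 104, 94, 97, 97, 96, 96, 94, 95, 111, 136, 148, 144, 149, 118, 99, 95, 95, 93, 93, 105, 134, 153, 145, 146, 152, 132, 99, 84, 91, 125, 161, 173, 159, 120, 80]
    lineprof -20..-12 z20 [216, 204, 198, 200, 197, 188, 153, 114, 121, 152, 174, 184, 187, 190]
    tab x z72 y5..9 [75, 73, 69, 74, 85, 80, 60, 36, 29, 34, 34, 32, 34, 33, 30, 30, 30, 41, 55, 67, 71, 77, 72, 64, 66]
    y z72 [99, 99, 100, 99, 130, 192, 214, 214, 216, 214, 159, 73, 25, 24, 29, 32, 44, 48, 51, 66, 78, 81, 80, 79, 80]
c T 0.03 [520.1 124.9] -0.68 12.9
   grip S 0.66 [32.4 -6.5]
   grip T 0.58 [26.4  4.5]
   lines: [76, 76, 77, 76, 76, 77, 75, 75, 77, 78, 76, 75, 78, 76, 75, 74, 71, 72, 73, 74, 78, 85, 94, 82, 75, 73, 74, 73, 71, 73, 77, 86, 100, 111, 115, 98, 79, 74, 73, 73, 74, 76, 92, 108, 109, 106, 107, 105, 107, 88, 75, 83, 105, 127, 134, 122, 103, 87]
    lineprof -20..-12 z20 [186, 178, 183, 192, 194, 187, 157, 1
[... 657 characters left out ...]
8, 155, 150, 152, 153, 157, 147, 114, 105, 132, 152, 154, 155, 164]
    tab x z72 y5..9 [189, 185, 179, 174, 184, 207, 198, 178, 145, 127, 121, 122, 130, 149, 171, 178, 172, 159, 143, 122, 123, 127, 127, 126, 128]
    y z72 [86, 85, 115, 161, 163, 150, 157, 163, 164, 161, 154, 165, 179, 182, 173, 136, 73, 39, 40, 45, 59, 77, 112, 126, 112]
stand 0.104 [ 526.5 -149. ] 5.321277038896518
gauge [(0.87, [541.3, -254.9]), (0.86, [626.0, -183.4]), (0.72, [523.8, -146.8])]
stand [(0.83, [518.3, -149.4])]
cup_6 [(0.87, [696.2, -51.7])]
gauge [(0.96, [531.4, -152.2]), (0.93, [549.9, -253.6]), (0.58, [651.0, -176.7])]
stand [(0.7, [523.4, -150.5])]
cup_6 [(0.92, [703.0, 174.7]), (0.89, [699.6, -53.6])]
```

```bash
python3 -c "
from workcell import env
print(env.job_done())"
```

```text
the job is handed in; nothing more can be done
None
```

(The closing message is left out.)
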